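# Unload the cup die and lock the stack

### The arm

A 6-joint arm with a two-finger parallel gripper is mounted at the origin on the work surface. World frame = base frame: x ahead of the robot, y to its left, z up, the work surface at z = 0. Lengths are in m, angles in degrees, forces in N, time in s.
With the tool pointing down it reaches from about 0.25 to 0.725 m from the base axis. Payload 9.7 kg.
Tool frame: the origin (TCP) lies midway between the tips of the shut fingers; the grasp point (between the pads) lies 19 mm behind it (bot.pinch_z is the distance from the TCP to the grasp point, in m); z points along the fingers, y is the direction in which the jaws open and shut (so a half turn about z gives the same grasp; the last joint's range is limited). The gripper opens to 85 mm and grips with 20 to 120 N. Pads are 22 mm wide; open, the fingers measure 114 mm over their backs; the gripper's body (76 mm by 85 mm) begins 54 mm behind the grasp point. The pads swing forward as they close: fully open they stand 13 mm farther back than shut.
Start: joints at [-72.823, 4.979, 10.078, 95.1, 0, 90], TCP at [0.162, -0.525, 0.196] pointing down, gripper open.
Joint ranges: [-179.16, 179.16], [-48.56, 103.87], [-65.8, 70.77], [-126.05, 130.52], [-82.76, 87.17], [-180, 180]. Speed limits (degrees/s): [127.2, 127.2, 147.25, 180, 180, 180].

### API

Orientations are given as [roll, pitch, yaw] about the fixed x, y, z axes, in that order (R = Rz(yaw) Ry(pitch) Rx(roll)).
In Python, from workcell import bot, imaging gives the robot as it stands.
- The arm moves only by the tool servo_tool, never from a script. Its argument "moves" is a list that holds one entry, the list of rows, each a list of 7 numbers: the turn, a rotation vector about the tool's x, y, z in rad, then the shift along the tool's x, y, z in cm, then the finger opening in cm, from 0 to 8.54. A call has 1 to 12 rows; each row shifts and turns the pose as measured when the row begins, along the tool's axes as they then stand; what a row does not reach is not made up. A row lasts 1/12 s, in which the tool goes at most 41.7 mm and 7.16 degrees, less where a joint would pass 70% of its speed; a pose out of reach is approached as far as the arm can. A call is refused whole if a number of a shift passes 4.17 or a number of a turn 0.125, either way. A call with a gripper value outside its range is refused whole. The fingers move at their own pace and stop on an object; "force" is the grip in N (left out, the last holds). Time passes only in rows, so rows that do not move let the fingers close. It gives the time, the measured TCP pose, the force and the opening at its end, in the units of the state.
- bot.get_obs(): the state, without advancing time (a new reading comes with each control period).
- imaging.camera(name): name is "scene" or "top" or "wrist"; returns the picture (384x512x3 uint8, blue, green, red); there is no depth.
- imaging.calibration(name): a dict with "fx", "fy", "cx", "cy" (pixels), "camera_from_world" (4x4, takes a point from world to camera coordinates). Camera axes: x right, y down, z forward; pixel columns grow to the right and rows downward; lengths in m; the calibration is good to about 2 mm. A picture is of the moment at which its call begins: read the wrist's pose just before it. calibration takes no time and is no camera call; for the wrist camera it gives the pose at the moment of the call.
- bot.job_done(): hands the job in, once; it reports no verdict.
The state is a dict: "time": time; "q": joint angles; "qd": joint speeds; "joint_efforts": joint torques, N m; "ee_pos": TCP position; "tcp_rot": TCP orientation; "wrist_force": force on the tool from outside, world axes, zero at the start; "torque": the same for the moment, N m; "opening": finger opening in m.
Only numpy, scipy, OpenCV 4.12 (cv2) and the standard library are available. Lean on these libraries where they do the work, as an engineer would, in place of code of your own. Each camera call takes 0.05 s, during which the arm holds its last target.

### The job

Lift all the pressed green cups out of the forming die and nest them upright, one inside the other and fully down, in the pale seat of the stacking carrier. Then push the bamboo locking bar, point first, through both eyelets from the side away from the stack until its red cross-piece is home against the plate and the point lies over the stack, and let go. Do not disturb the finished whisks.

Things in the scene. Friction and masses are not known exactly. Their poses are not given: they have to be found in the camera images.
- cup1: olive-green cup, open at the top, 66 mm tall, may be absent: tapered body (26 mm wide at the foot, 44 mm at 42 mm height), then a thick straight collar, 60 mm outside, 50 mm inside, from 42 to 66 mm. Origin: centre of the foot; z up its axis to the mouth. In a cavity or the seat it hangs by the collar's underside; in another cup its collar rests on that rim, 24 mm higher
- cup2: olive-green cup, open at the top, 66 mm tall, may be absent: tapered body (26 mm wide at the foot, 44 mm at 42 mm height), then a thick straight collar, 60 mm outside, 50 mm inside, from 42 to 66 mm. Origin: centre of the foot; z up its axis to the mouth. In a cavity or the seat it hangs by the collar's underside; in another cup its collar rests on that rim, 24 mm higher
- cup3: olive-green cup, open at the top, 66 mm tall, may be absent: tapered body (26 mm wide at the foot, 44 mm at 42 mm height), then a thick straight collar, 60 mm outside, 50 mm inside, from 42 to 66 mm. Origin: centre of the foot; z up its axis to the mouth. In a cavity or the seat it hangs by the collar's underside; in another cup its collar rests on that rim, 24 mm higher
- cup4: olive-green cup, open at the top, 66 mm tall, may be absent: tapered body (26 mm wide at the foot, 44 mm at 42 mm height), then a thick straight collar, 60 mm outside, 50 mm inside, from 42 to 66 mm. Origin: centre of the foot; z up its axis to the mouth. In a cavity or the seat it hangs by the collar's underside; in another cup its collar rests on that rim, 24 mm higher
- cup5: olive-green cup, open at the top, 66 mm tall, may be absent: tapered body (26 mm wide at the foot, 44 mm at 42 mm height), then a thick straight collar, 60 mm outside, 50 mm inside, from 42 to 66 mm. Origin: centre of the foot; z up its axis to the mouth. In a cavity or the seat it hangs by the collar's underside; in another cup its collar rests on that rim, 24 mm higher
- die: open aluminium forming die, fixed block 190 mm (x) by 230 mm (y), 56 mm high, with six round cavities 51 mm wide, 46 mm deep in its top: two in x (105 mm apart) by three in y (75 mm apart), centred. A cup in a cavity shows only its 24 mm collar above the top face. Origin: centre of the underside
- carrier: fixed stacking carrier: dark base board 10 mm thick, a pale seat block 84 mm square, and beside it at +y two upright blue plates (50 mm wide in x, 8 mm thick, tops 220 mm over the bench, outer faces at y = 87 and 137 mm), each pierced by a 22 mm square eyelet, in line along y. Origin: on the bench, under the seat's axis
- seat (a point): centre of the mouth of the round seat in the pale block (hole 51 mm wide, 46 mm deep), 56 mm over the bench; axes as the carrier. The first cup stands in it just as in the die
- eye (a point): middle point between the two eyelets, on their common centre line (along the carrier's y), 197 mm over the bench and 112 mm from the stack's axis; axes as the carrier. The eyelet plates' outer faces lie 25 mm either side of it
- bar: bamboo bar 220 mm long, 14 mm square, blunt point at +x, red cross-piece (44 mm wide in y, thick as the bar) from x = -37 to -25 mm, handle behind it (x = -37 to -110 mm). Origin: centre, on the axis (7 mm up when lying); x along the bar to the point. Home: cross-piece against the eyelet plate farther from the seat, point above the stack
- bar_tip (a point): pointed end of the bar, 110 mm from its origin along +x
- whisk1: finished bamboo tea whisk standing on its 28 mm wide handle, 117 mm tall, up to 52 mm wide at the top; a bystander. Origin: centre of the underside
- whisk2: finished bamboo tea whisk standing on its 28 mm wide handle, 117 mm tall, up to 52 mm wide at the top; a bystander. Origin: centre of the underside
- whisk3: finished bamboo tea whisk standing on its 28 mm wide handle, 117 mm tall, up to 52 mm wide at the top; a bystander. Origin: centre of the underside
- whisk4: finished bamboo tea whisk standing on its 28 mm wide handle, 117 mm tall, up to 52 mm wide at the top; a bystander. Origin: centre of the underside
Things that resemble listed ones, but are neither listed nor needed, are in the scene too. What is shaped like the cup5 but orange is not meant. There is more than one size of the bar; the one meant has the size given above.

How it is judged (in metres and radians):
On the way, in this order (a step that is already met when the one before it is completed fails the run):
1. every cup is nested upright and fully down in the stack on the carrier's seat (horizontal distance between each of cup1, cup2, cup3, cup4, cup5 and seat below 0.012 m and angle between each of cup1, cup2, cup3, cup4, cup5's own z axis and vertical below 0.12 rad and (z of cup1 in the frame of seat between -0.047 and -0.037 m or z of cup1 in the frame of seat between -0.023 and -0.013 m or z of cup1 in the frame of seat between 0.001 and 0.011 m or z of cup1 in the frame of seat between 0.025 and 0.035 m or z of cup1 in the frame of seat between 0.049 and 0.059 m) and (z of cup2 in the frame of seat between -0.047 and -0.037 m or z of cup2 in the frame of seat between -0.023 and -0.013 m or z of cup2 in the frame of seat between 0.001 and 0.011 m or z of cup2 in the frame of seat between 0.025 and 0.035 m or z of cup2 in the frame of seat between 0.049 and 0.059 m) and (z of cup3 in the frame of seat between -0.047 and -0.037 m or z of cup3 in the frame of seat between -0.023 and -0.013 m or z of cup3 in the frame of seat between 0.001 and 0.011 m or z of cup3 in the frame of seat between 0.025 and 0.035 m or z of cup3 in the frame of seat between 0.049 and 0.059 m) and (z of cup4 in the frame of seat between -0.047 and -0.037 m or z of cup4 in the frame of seat between -0.023 and -0.013 m or z of cup4 in the frame of seat between 0.001 and 0.011 m or z of cup4 in the frame of seat between 0.025 and 0.035 m or z of cup4 in the frame of seat between 0.049 and 0.059 m) and (z of cup5 in the frame of seat between -0.047 and -0.037 m or z of cup5 in the frame of seat between -0.023 and -0.013 m or z of cup5 in the frame of seat between 0.001 and 0.011 m or z of cup5 in the frame of seat between 0.025 and 0.035 m or z of cup5 in the frame of seat between 0.049 and 0.059 m)), for 0.3 s.
2. the bar is through both eyelets, its cross-piece home, above the stack (y of bar_tip in the frame of eye between -0.12 and -0.102 m and y of bar in the frame of eye between -0.01 and 0.008 m and x of bar in the frame of eye between -0.009 and 0.009 m and z of bar in the frame of eye between -0.012 and 0.012 m and angle between the x axis of bar and the y axis of carrier, either way round below 0.15 rad), for 0.2 s.
At the end, for the whole second after the job is handed in: All cups in one stack on the seat: within 12 mm of its axis, tilt under 0.12 rad, each within 5 mm of its full nesting level (24 mm steps). Bar through both eyelets, point over the stack, within 8 mm of home, 9 mm sideways, 12 mm in height and 0.15 rad of their line. All at rest (all of step 1 and all of step 2 and linear speed of each of cup1, cup2, cup3, cup4, cup5, bar below 0.03 m/s); the robot touches nothing.
It fails at once if a finished whisk is knocked over or shifted by more than 30 mm (distance of any of whisk1, whisk2, whisk3, whisk4 from where it was at the start of the episode above 0.03 m or angle between any of whisk1, whisk2, whisk3, whisk4's own z axis and vertical above 0.4 rad).
Of cup1, cup2, cup3, cup4, cup5 only 3 to 5 are there at a start; the rules pass over those that are not, and their reading is None.
At some moment in a run one of bar may be knocked a few centimetres aside while the robot is not near it.
It also fails if it takes over 210 s, if anything falls off the work surface, if the arm or the gripper's body presses on something with over 40 N, if the wrist force passes 120 N, or if a joint passes its speed limit or range.

## Working session

There is one attempt and no reset: what is moved stays moved. The work goes in short steps, Python scripts to look and compute and a tool call to move; the robot and the scene stay as the last step left them, time stands still between calls to the robot, and variables do not carry over. Pictures are saved under pics/ and viewed, and the job is handed in when it is done.

Besides the shell and the picture viewer there is one more tool, called after "Call:" as name([rows], argument=value, ...), one row to a line, values as JSON. servo_tool: Moves the arm, as the interface text tells. Its arguments: {"type":"object","properties":{"moves":{"type":"array","items":{"type":"array","items":{"type":"array","items":{"type":"number"}}}},"force":{"type":"number"}},"required":["moves"]}

```bash
ls; mkdir -p pics
python3 - <<'E'
from workcell import bot, imaging
import cv2, numpy as np
print(bot.get_obs())
for n in ["scene","top","wrist"]:
    im=imaging.camera(n); cv2.imwrite(f"pics/{n}0.png",im); c=imaging.calibration(n); print(n,c)
E
```

```text
pics
{'time': 0.0, 'q': array([-7.28247668e+01,  5.01273455e+00,  1.00349711e+01,  9.50999851e+01,
        1.03821362e-03,  8.99998833e+01]), 'qd': array([ 0.04562774, -0.01850037,  0.01515594, -0.02687713,  0.03122603,
       -0.01450644]), 'joint_efforts': array([-2.34811268e-03, -5.20386815e+01,  4.64806116e+01,  1.59524189e-02,
       -2.63065874e-05, -1.10113252e-06]), 'ee_pos': array([ 0.16233638, -0.52520804,  0.19487205]), 'tcp_rot': array([-1.79922251e+02, -1.03837102e-03,  1.71753485e+01]), 'wrist_force': array([ 0.23147965, -0.07517317, -0.56050834]), 'torque': array([ 0.01074166, -0.02870159, -0.03143333]), 'opening': 0.08564407820312585}
scene {'fx': 407.9329663382258, 'fy': 407.9329663382258, 'cx': 249.60453591460703, 'cy': 190.82285090366867, 'camera_from_world': array([[-0.77710376,  0.62932956,  0.00735242,  0.49246823],
       [ 0.54371361,  0.67717643, -0.49578987, -0.21829183],
       [-0.31699411, -0.38128256, -0.86841139,  1.53695706],
       [ 0.        ,  0.        ,  0.        ,  1.        ]])}
top {'fx': 482.535600828033, 'fy': 482.535600828033, 'cx': 255.29480151090297, 'cy': 193.63486958100307, 'camera_from_world': array([[-0.00512426, -0.99981429,  0.01857737, -0.05220745],
       [-0.98810525,  0.0022072 , -0.15376328,  0.60359189],
       [ 0.15369372, -0.01914432, -0.98793306,  1.53024047],
       [ 0.        ,  0.        ,  0.        ,  1.        ]])}
wrist {'fx': 329.1066135867688, 'fy': 329.1066135867688, 'cx': 256.7191539742836, 'cy': 186.14749852644252, 'camera_from_world': array([[ 0.29546282, -0.95535308, -0.00149054, -0.54955932],
       [-0.90679217, -0.28093477,  0.31433043, -0.04094679],
       [-0.30071529, -0.09152135, -0.94931247,  0.38067099],
       [ 0.        ,  0.        ,  0.        ,  1.        ]])}
```

View pics/scene0.png

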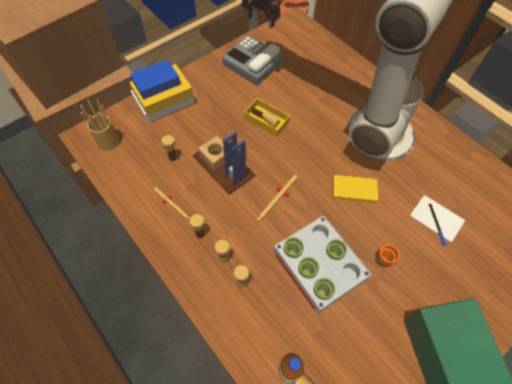

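View pics/top0.png

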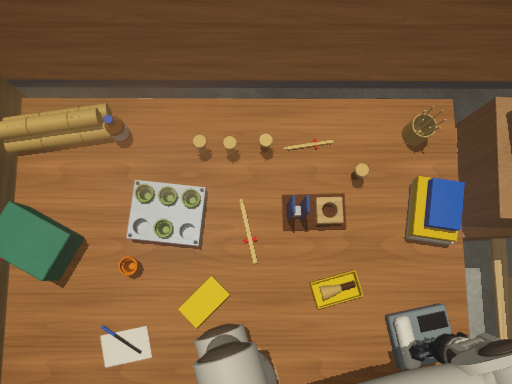

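View pics/wrist0.png

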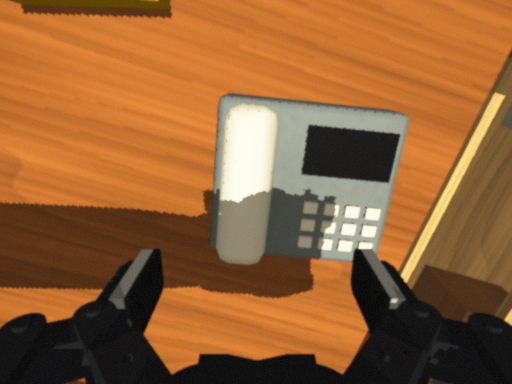

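Four green cups are in the die, at top px (145,194), (168,196), (191,199) and (164,229). The orange one at (129,267) is a decoy. The carrier is at (313,211), with its seat to the right at (330,210). There are two bars: (248,230), which is long, and (308,145), which is shorter. Next I'll measure them.

```bash
cat > h.py <<'E'
from workcell import bot, imaging
import cv2, numpy as np
from scipy.spatial.transform import Rotation as R
def ray(c,u,v):
    T=c['camera_from_world'];Rm=T[:3,:3];o=-Rm.T@T[:3,3]
    d=Rm.T@np.array([(u-c['cx'])/c['fx'],(v-c['cy'])/c['fy'],1.]);return o,d
def plane(c,u,v,z):
    o,d=ray(c,u,v);return o+d*(z-o[2])/d[2]
def proj(c,p):
    T=c['camera_from_world'];q=T[:3,:3]@np.asarray(p)+T[:3,3]
    return np.array([c['cx']+c['fx']*q[0]/q[2],c['cy']+c['fy']*q[1]/q[2]])
def big(im,x0,y0,x1,y1,name,s=None):
    cr=im[y0:y1,x0:x1]; s=s or min(800/cr.shape[1],600/cr.shape[0]); 
    cv2.imwrite(f'pics/{name}.png',cv2.resize(cr,None,fx=s,fy=s,interpolation=cv2.INTER_CUBIC)); print(name,'scale',s)
def tool():
    o=bot.get_obs();return o['ee_pos'],R.from_euler('xyz',o['tcp_rot'],degrees=True).as_matrix(),o
E
python3 - <<'E'
from h import *
im=cv2.imread('pics/top0.png');c=imaging.calibration('top')
big(im,115,165,275,275,'die_bar'); big(im,270,125,390,235,'carrier')
# tool frame of wrist cam
p,Rm,o=tool();cw=imaging.calibration('wrist')['camera_from_world'];cam=-cw[:3,:3].T@cw[:3,3]
print('cam in tool',Rm.T@(cam-p), 'cam axes in tool\n',(cw[:3,:3]@Rm).T)
hsv=cv2.cvtColor(im,cv2.COLOR_BGR2HSV)
for nm,lo,hi in [('green',(28,60,40),(50,255,255)),]:
    m=cv2.inRange(hsv,lo,hi); n,l,s,ce=cv2.connectedComponentsWithStats(m)
    for i in range(1,n):
        if s[i,4]>30: print(nm,s[i],ce[i],plane(c,*ce[i],.08).round(4))
for u,v in [(200,142),(230,143),(266,141),(361,171)]: print('whisk',plane(c,u,v,.117).round(3))
E
```

```text
die_bar scale 5.0
carrier scale 5.454545454545454
cam in tool [ 8.08575903e-02  1.14346429e-04 -1.78372001e-01] cam axes in tool
 [[ 1.31494310e-04 -9.49313810e-01 -3.14329879e-01]
 [ 9.99999863e-01  2.84295782e-04 -4.40275103e-04]
 [ 5.07321894e-04 -3.14329778e-01  9.49313717e-01]]
green [135 184  18  19 177] [144.28813559 194.88700565] [0.595  0.2999 0.08  ]
green [158 187  19  18 188] [167.67553191 197.12234043] [0.5877 0.2254 0.08  ]
green [182 189  18  19 188] [191.06382979 199.59042553] [0.5795 0.151  0.08  ]
green [154 219  19  19 286] [162.87412587 227.91958042] [0.4895 0.2383 0.08  ]
green [ 67 231  17  34 203] [ 74.69458128 242.82758621] [0.4438 0.5121 0.08  ]
whisk [0.758 0.121 0.117]
whisk [0.755 0.026 0.117]
whisk [ 0.762 -0.088  0.117]
whisk [ 0.664 -0.387  0.117]
```

View pics/die_bar.png

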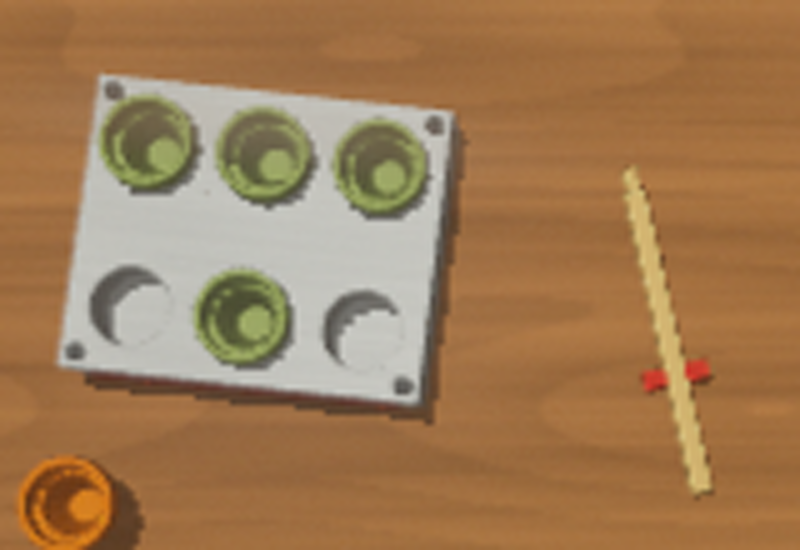

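View pics/carrier.png

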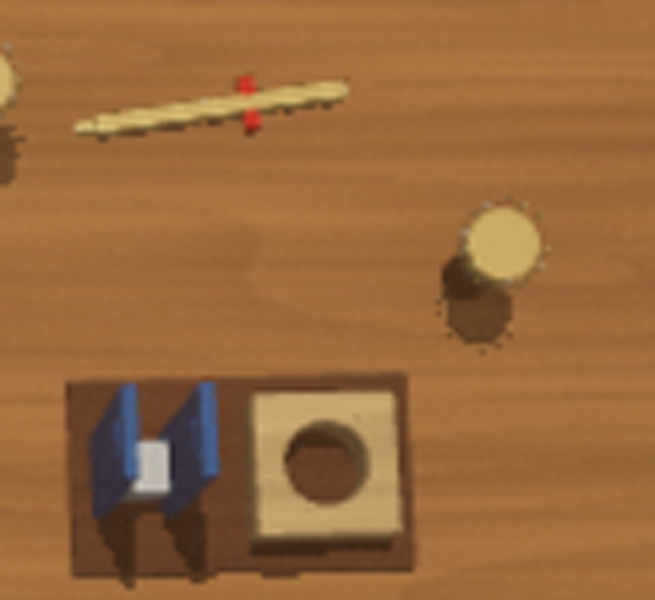

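The enlarged crop shows bar A (top px (241,199)–(255,263)), with its tip up the image and its cross-piece at about 62%. Bar B, at (284,148)–(333,141), is shorter. I'll compute both lengths along with the die and carrier poses.

```bash
cat > fit.py <<'E'
from h import *
def fit(model,meas): # 2D rigid
    model=np.array(model);meas=np.array(meas);a=model-model.mean(0);b=meas-meas.mean(0)
    th=np.arctan2((a[:,0]*b[:,1]-a[:,1]*b[:,0]).sum(),(a*b).sum());c,s=np.cos(th),np.sin(th);Rm=np.array([[c,-s],[s,c]])
    t=meas.mean(0)-Rm@model.mean(0);return th,t,Rm,(meas-(model@Rm.T+t))
E
python3 - <<'E'
from fit import *
c=imaging.calibration('top')
D=[(97,75),(456,112),(420,407),(58,365)]
m=[plane(c,115+(u+.5)/5-.5,165+(v+.5)/5-.5,.056)[:2] for u,v in D]
th,t,Rm,res=fit([(.095,.115),(.095,-.115),(-.095,-.115),(-.095,.115)],m)
print('die',np.degrees(th),t,res*1000)
for i,j in [(1,1),(1,0),(1,-1),(-1,0)]: print((i,j),Rm@[i*.0525,j*.075]+t)
s=5.4545
g=lambda u,v,z:plane(c,270+(u+.5)/s-.5,125+(v+.5)/s-.5,z)[:2]
m=[g(250,395,.056),g(393,391,.056),g(402,532,.056),g(255,541,.056)]
th,t,Rm,res=fit([(.042,.042),(.042,-.042),(-.042,-.042),(-.042,.042)],m)
print('seat',np.degrees(th),t,res*1000,'hole',g(326,462,.056))
m=[g(67,382,.01),g(406,374,.01),g(413,570,.01),g(73,577,.01)]
for a,b in zip(m,m[1:]+m[:1]): print('base edge',b-a,np.linalg.norm(b-a),a)
print('plate tops',[g(*x,.22) for x in [(128,385),(97,512),(210,383),(165,512)]],[g(*x,.22) for x in [(130,385),(130,475),(209,383),(209,475)]])
k=lambda u,v:plane(c,115+(u+.5)/5-.5,165+(v+.5)/5-.5,.008)[:2]
a,b,x=k(630,168),k(703,492),k(677,377);print('barA',a,b,np.linalg.norm(a-b),np.linalg.norm(a-x), 'mid',(a+b)/2)
a,b,x=g(76,127,.008),g(348,90,.008),g(248,104,.008);print('barB',a,b,np.linalg.norm(a-b),np.linalg.norm(a-x),np.linalg.norm(b-x))
E
```

```text
die -6.246113327404557 [0.54192773 0.23301228] [[ 0.18701005  2.76632946]
 [ 0.36057114 -1.78810183]
 [-1.58490873 -1.56256068]
 [ 1.03732754  0.58433304]]
(1, 1) [0.60227604 0.30185509]
(1, 0) [0.59411608 0.22730031]
(1, -1) [0.58595612 0.15274553]
(-1, 0) [0.48973939 0.23872425]
seat 1.7742130958096567 [ 0.54862756 -0.29364918] [[ 1.16473791  0.42962948]
 [ 0.77704685 -1.3174454 ]
 [ 0.25206386 -1.30223263]
 [-2.19384862  2.19004856]] hole [ 0.55009001 -0.29426586]
base edge [ 0.00450924 -0.20909199] 0.20914060544016033 [ 0.60562144 -0.1441797 ]
base edge [-0.120779   -0.00023006] 0.12077921732345039 [ 0.61013069 -0.35327169]
base edge [-0.00350248  0.20730482] 0.20733440193079405 [ 0.48935169 -0.35350175]
base edge [0.11977223 0.00201723] 0.11978922094400518 [ 0.48584921 -0.14619694]
plate tops [array([ 0.57172684, -0.16094651]), array([ 0.50377296, -0.14334354]), array([ 0.57270603, -0.20480505]), array([ 0.50365739, -0.17940293])] [array([ 0.57172439, -0.16201504]), array([ 0.52342511, -0.16117953]), array([ 0.57270725, -0.20427011]), array([ 0.52330156, -0.20318653])]
barA [ 0.59414848 -0.00595995] [ 0.37938815 -0.05370214] 0.2200029894493156 0.14291132820534663 mid [ 0.48676832 -0.02983105]
barB [ 0.76696952 -0.15214699] [ 0.79072752 -0.32322875] 0.1727235096836629 0.10901219903662336 0.06371210258976123
```

Bar A measures 0.220 m with tip to cross-piece 0.143 (0.141 expected), so it is the one meant. Bar B is only 0.173 m. Die pose is (0.542,0.233) at yaw −6.2°, and the carrier is at (0.5495,−0.294) at yaw about 1.2°. Fit residuals are 3 mm or less. Next is a planning helper.

```bash
cat >> h.py <<'E'
def plan(xyz,yaw,order='both',smax=3.8,tmax=.12):
    p,Rm,o=tool();Rt=R.from_euler('xyz',[180,0,yaw],degrees=True).as_matrix()
    rv=R.from_matrix(Rm.T@Rt).as_rotvec();d=np.array(xyz)-p
    n=int(max(np.ceil(np.linalg.norm(rv)/tmax),np.ceil(np.linalg.norm(d)*100/smax),1))
    print('at',p.round(4),o['tcp_rot'].round(1),'t',round(o['time'],2),'n',n,'total tool shift cm',(Rm.T@d*100).round(2),'turn',rv.round(3))
    # constant turn rv/n, step in predicted frame
    for i in range(n):
        Ri=Rm@R.from_rotvec(rv*i/n).as_matrix();print((rv/n).round(3).tolist(),(Ri.T@d/n*100).round(2).tolist())
E
python3 -c "
from h import *
plan((.594,.227,.30),-96.2)"
```

```text
at [ 0.1624 -0.5253  0.1951] [-179.9    0.    17.2] t 0.15 n 23 total tool shift cm [ 63.45 -59.14 -10.44] turn [-1.000e-03  1.000e-03  1.979e+00]
[-0.0, 0.0, 0.086] [2.76, -2.57, -0.45]
[-0.0, 0.0, 0.086] [2.53, -2.8, -0.45]
[-0.0, 0.0, 0.086] [2.28, -3.01, -0.45]
[-0.0, 0.0, 0.086] [2.01, -3.19, -0.45]
[-0.0, 0.0, 0.086] [1.73, -3.35, -0.45]
[-0.0, 0.0, 0.086] [1.44, -3.49, -0.45]
[-0.0, 0.0, 0.086] [1.13, -3.6, -0.45]
[-0.0, 0.0, 0.086] [0.82, -3.68, -0.45]
[-0.0, 0.0, 0.086] [0.5, -3.74, -0.45]
[-0.0, 0.0, 0.086] [0.17, -3.77, -0.45]
[-0.0, 0.0, 0.086] [-0.15, -3.77, -0.45]
[-0.0, 0.0, 0.086] [-0.47, -3.74, -0.45]
[-0.0, 0.0, 0.086] [-0.79, -3.69, -0.45]
[-0.0, 0.0, 0.086] [-1.11, -3.61, -0.45]
[-0.0, 0.0, 0.086] [-1.41, -3.5, -0.45]
[-0.0, 0.0, 0.086] [-1.71, -3.36, -0.45]
[-0.0, 0.0, 0.086] [-1.99, -3.2, -0.45]
[-0.0, 0.0, 0.086] [-2.26, -3.02, -0.46]
[-0.0, 0.0, 0.086] [-2.51, -2.82, -0.46]
[-0.0, 0.0, 0.086] [-2.74, -2.59, -0.46]
[-0.0, 0.0, 0.086] [-2.95, -2.34, -0.46]
[-0.0, 0.0, 0.086] [-3.14, -2.08, -0.46]
[-0.0, 0.0, 0.086] [-3.31, -1.8, -0.46]
```

Call:
servo_tool([
  [[0,0,0.086,2.7,-2.6,-1.5,8.5],[0,0,0.086,2.5,-2.8,-1.5,8.5],[0,0,0.086,2.3,-3.0,-1.5,8.5],[0,0,0.086,2.0,-3.2,-1.5,8.5],[0,0,0.086,1.7,-3.3,-1.5,8.5],[0,0,0.086,1.4,-3.4,-1.5,8.5],[0,0,0.086,1.1,-3.6,-1.5,8.5],[0,0,0.086,0.8,-3.7,0,8.5],[0,0,0.086,0.5,-3.7,0,8.5],[0,0,0.086,0.2,-3.7,0,8.5],[0,0,0.086,-0.2,-3.7,0,8.5],[0,0,0.086,-0.5,-3.7,0,8.5]],
], force=40)

```text
time: 1.15
ee_pos: [0.3327, -0.2084, 0.3043]
tcp_rot: [-174.8, 0.9, -36.2]
wrist_force: [0.1, 1.0, -0.5]
opening: 0.085
```

```bash
python3 -c "
from h import *
plan((.594,.227,.28),-96.2);print(tool()[2]['q'].round(1))"
```

```text
at [ 0.3327 -0.2084  0.3043] [-174.8    0.9  -36.2] t 1.15 n 14 total tool shift cm [ -4.6  -50.14   7.04] turn [-0.074  0.061  1.046]
[-0.005, 0.004, 0.075] [-0.33, -3.58, 0.5]
[-0.005, 0.004, 0.075] [-0.6, -3.55, 0.48]
[-0.005, 0.004, 0.075] [-0.86, -3.5, 0.46]
[-0.005, 0.004, 0.075] [-1.12, -3.43, 0.44]
[-0.005, 0.004, 0.075] [-1.38, -3.33, 0.41]
[-0.005, 0.004, 0.075] [-1.62, -3.22, 0.39]
[-0.005, 0.004, 0.075] [-1.86, -3.1, 0.37]
[-0.005, 0.004, 0.075] [-2.09, -2.95, 0.34]
[-0.005, 0.004, 0.075] [-2.31, -2.79, 0.32]
[-0.005, 0.004, 0.075] [-2.51, -2.61, 0.29]
[-0.005, 0.004, 0.075] [-2.7, -2.42, 0.27]
[-0.005, 0.004, 0.075] [-2.87, -2.21, 0.24]
[-0.005, 0.004, 0.075] [-3.03, -1.99, 0.22]
[-0.005, 0.004, 0.075] [-3.17, -1.76, 0.2]
[-36.3 -11.4   6.8 109.    5.2 179.9]
```

Joint 6 is at its limit, so I'll unwind it the other way.

Call:
servo_tool([
  [[-0.04,0.03,-0.12,0,-2,0,8.5],[-0.04,0.03,-0.12,0,-2,0,8.5],[0,0,-0.12,0,-2,0,8.5],[0,0,-0.12,0,-2,0,8.5],[0,0,-0.12,0,-2,0,8.5],[0,0,-0.12,0,-2,0,8.5],[0,0,-0.12,0,-2,0,8.5],[0,0,-0.12,0,-2,0,8.5],[0,0,-0.12,0,-2,0,8.5],[0,0,-0.12,0,-2,0,8.5],[0,0,-0.12,0,-2,0,8.5],[0,0,-0.12,0,-2,0,8.5]],
])

```text
time: 2.15
ee_pos: [0.3249, 0.0148, 0.3]
tcp_rot: [177.3, -1.3, 47.7]
wrist_force: [0.5, 0.2, 0.4]
opening: 0.0848
```

```bash
python3 -c "
from h import *
plan((.594,.227,.28),140);print(tool()[2]['q'].round(1))"
```

```text
at [0.3249 0.0148 0.3   ] [177.3  -1.3  47.7] t 2.15 n 14 total tool shift cm [33.75  5.51  3.02] turn [ 0.055  0.021 -1.61 ]
[0.004, 0.002, -0.115] [2.41, 0.39, 0.22]
[0.004, 0.002, -0.115] [2.35, 0.67, 0.22]
[0.004, 0.002, -0.115] [2.26, 0.93, 0.22]
[0.004, 0.002, -0.115] [2.13, 1.19, 0.22]
[0.004, 0.002, -0.115] [1.98, 1.43, 0.21]
[0.004, 0.002, -0.115] [1.81, 1.65, 0.21]
[0.004, 0.002, -0.115] [1.6, 1.84, 0.21]
[0.004, 0.002, -0.115] [1.38, 2.02, 0.2]
[0.004, 0.002, -0.115] [1.14, 2.16, 0.2]
[0.004, 0.002, -0.115] [0.89, 2.28, 0.19]
[0.004, 0.002, -0.115] [0.62, 2.37, 0.18]
[0.004, 0.002, -0.115] [0.34, 2.42, 0.17]
[0.004, 0.002, -0.115] [0.06, 2.45, 0.16]
[0.004, 0.002, -0.115] [-0.22, 2.44, 0.15]
[  3.7 -23.7  -2.7 108.2  -1.1 135.9]
```

Call:
servo_tool([
  [[0.02,0.01,-0.12,2.4,0.4,0,8.5],[0.02,0.01,-0.12,2.4,0.7,0,8.5],[0.01,0,-0.12,2.3,0.9,0,8.5],[0,0,-0.12,2.1,1.2,0,8.5],[0,0,-0.12,2.0,1.4,0,8.5],[0,0,-0.12,1.8,1.7,0,8.5],[0,0,-0.12,1.6,1.8,0,8.5],[0,0,-0.12,1.4,2.0,0,8.5],[0,0,-0.12,1.1,2.2,0,8.5],[0,0,-0.12,0.9,2.3,0,8.5],[0,0,-0.12,0.6,2.4,0,8.5],[0,0,-0.12,0.3,2.4,0,8.5]],
])

```text
time: 3.15
ee_pos: [0.5489, 0.2194, 0.3125]
tcp_rot: [177.9, -0.2, 133.5]
wrist_force: [-1.1, 0.1, 0.2]
opening: 0.085
```

Call:
servo_tool([
  [[0,0,-0.12,0,0,0,8.5],[0,0,-0.12,0,0,0,8.5],[0,0,-0.12,0,0,0,8.5],[0,0,-0.12,0,0,0,8.5],[0,0,-0.12,0,0,0,8.5],[0,0,-0.12,0,0,0,8.5],[0,0,-0.12,0,0,0,8.5],[0,0,-0.12,0,0,0,8.5],[0,0,-0.12,0,0,0,8.5],[0,0,-0.12,0,0,0,8.5],[0,0,-0.12,0,0,0,8.5],[0,0,-0.12,0,0,0,8.5]],
])

```text
time: 4.15
ee_pos: [0.5523, 0.2239, 0.3023]
tcp_rot: [179.3, 1.3, -140.6]
wrist_force: [-0.5, 0.7, -0.0]
opening: 0.085
```

```bash
python3 -c "
from h import *
plan((.594,.227,.20),-96.2);print(tool()[2]['q'].round(1))"
```

```text
at [0.5523 0.2239 0.3023] [ 179.3    1.3 -140.6] t 4.15 n 7 total tool shift cm [-3.18 -2.53 10.28] turn [ 0.002  0.026 -0.775]
[0.0, 0.004, -0.111] [-0.45, -0.36, 1.47]
[0.0, 0.004, -0.111] [-0.42, -0.41, 1.47]
[0.0, 0.004, -0.111] [-0.38, -0.45, 1.47]
[0.0, 0.004, -0.111] [-0.33, -0.49, 1.46]
[0.0, 0.004, -0.111] [-0.28, -0.52, 1.46]
[0.0, 0.004, -0.111] [-0.22, -0.55, 1.46]
[0.0, 0.004, -0.111] [-0.17, -0.57, 1.46]
[ 21.5  14.9  33.7 107.7   1.  -17.9]
```

Call:
servo_tool([
  [[0,0.01,-0.12,-0.4,-0.4,1.5,8.5],[0,0.01,-0.12,-0.4,-0.4,1.5,8.5],[0,0,-0.12,-0.4,-0.45,1.5,8.5],[0,0,-0.12,-0.3,-0.5,1.5,8.5],[0,0,-0.12,-0.3,-0.5,1.5,8.5],[0,0,-0.12,-0.2,-0.6,1.5,8.5],[0,0,-0.06,-0.2,-0.6,1.5,8.5],[0,0,0,0,0,0,8.5]],
])

```text
time: 4.82
ee_pos: [0.595, 0.2282, 0.1915]
tcp_rot: [179.7, 0.4, -93.6]
wrist_force: [-0.2, -0.0, -0.7]
opening: 0.0849
```

```bash
python3 -c "
from h import *
plan((.594,.227,.10),-96.2);
im=imaging.camera('wrist');cv2.imwrite('pics/w1.png',im)
c=imaging.calibration('wrist');print(proj(c,(.594,.227,.08)),proj(c,(.586,.1527,.08)))"
```

```text
at [0.595  0.2282 0.1915] [179.7   0.4 -93.6] t 4.82 n 3 total tool shift cm [0.19 0.04 9.15] turn [0.006 0.008 0.045]
[0.002, 0.003, 0.015] [0.06, 0.01, 3.05]
[0.002, 0.003, 0.015] [0.06, 0.02, 3.05]
[0.002, 0.003, 0.015] [0.05, 0.02, 3.05]
[256.8734944  167.62004088] [260.47982902  82.14788693]
```

View pics/w1.png

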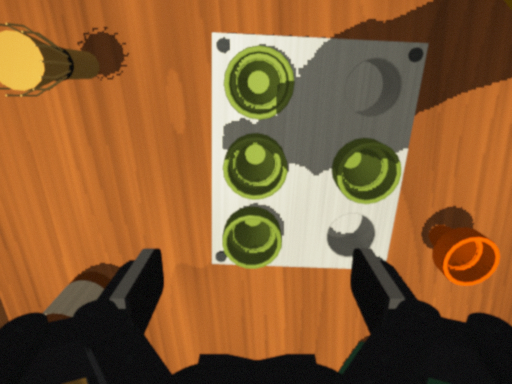

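Wrist picture: the middle cup sits at (255,166), against a predicted (257,168), so the pose is good to about 1–2 mm. Descending.

Call:
servo_tool([
  [[0,0,0.02,0.1,0,3.0,8.5],[0,0,0.02,0.1,0,3.0,8.5],[0,0,0,0,0,3.0,8.5],[0,0,0,0,0,1.5,8.5],[0,0,0,0,0,1.0,8.5],[0,0,0,0,0,0,8.5]],
])

```text
time: 5.37
ee_pos: [0.5951, 0.2279, 0.0819]
tcp_rot: [-179.9, 0.7, -97.2]
wrist_force: [-0.5, -0.2, -0.3]
opening: 0.0848
```

```bash
python3 -c "
from h import *
plan((.594,.227,.055),-96.2);
im=imaging.camera('wrist');cv2.imwrite('pics/w2.png',im)"
```

```text
at [0.5951 0.2279 0.0819] [-179.9    0.7  -97.2] t 5.37 n 1 total tool shift cm [0.13 0.11 2.69] turn [-0.002  0.012 -0.017]
[-0.002, 0.012, -0.017] [0.13, 0.11, 2.69]
```

View pics/w2.png

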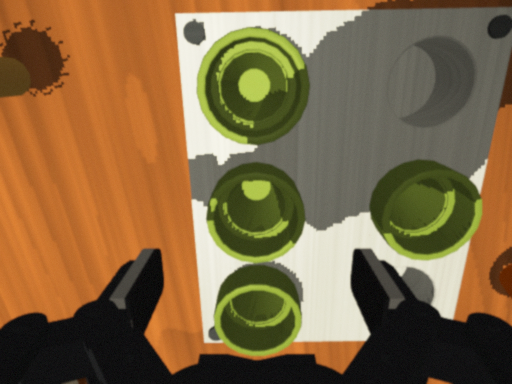

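The jaws straddle the middle cup at (256,215) with clearance on both sides. Descending the rest of the way and gripping.

Call:
servo_tool([
  [[0,0.01,-0.015,0.1,0.1,1.4,8.5],[0,0,0,0,0,1.2,8.5],[0,0,0,0,0,0.2,8.5],[0,0,0,0,0,0,8.5],[0,0,0,0,0,0,4],[0,0,0,0,0,0,4],[0,0,0,0,0,0,4],[0,0,0,0,0,0,4],[0,0,0,0,0,0,4],[0,0,0,0,0,0,4]],
], force=40)

```text
time: 6.25
ee_pos: [0.5978, 0.2287, 0.0601]
tcp_rot: [-179.3, 0.3, -96.3]
wrist_force: [0.5, 0.1, 0.2]
opening: 0.0403
```

```bash
python3 -c "
from h import *
plan((.594,.227,.055),-96.2);
im=imaging.camera('wrist');cv2.imwrite('pics/w3.png',im)"
```

```text
at [0.5978 0.2287 0.0601] [-179.3    0.3  -96.3] t 6.25 n 1 total tool shift cm [0.21 0.36 0.5 ] turn [-0.012  0.006 -0.002]
[-0.012, 0.006, -0.002] [0.21, 0.36, 0.5]
```

View pics/w3.png

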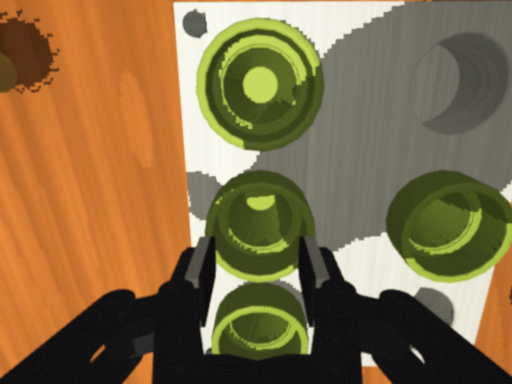

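```bash
python3 -c "
from h import *
print(bot.pinch_z)
p,Rm,o=tool();cs=imaging.calibration('scene');ct=imaging.calibration('top')
print('tcp px',proj(cs,p),proj(ct,p))
im=imaging.camera('scene');u,v=map(int,proj(cs,p));big(im,u-50,v-60,u+50,v+30,'s3')
"
```

```text
0.0187
tcp px [307.78931302 269.09898615] [167.71880568 194.92973403]
s3 scale 6.666666666666667
```

View pics/s3.png

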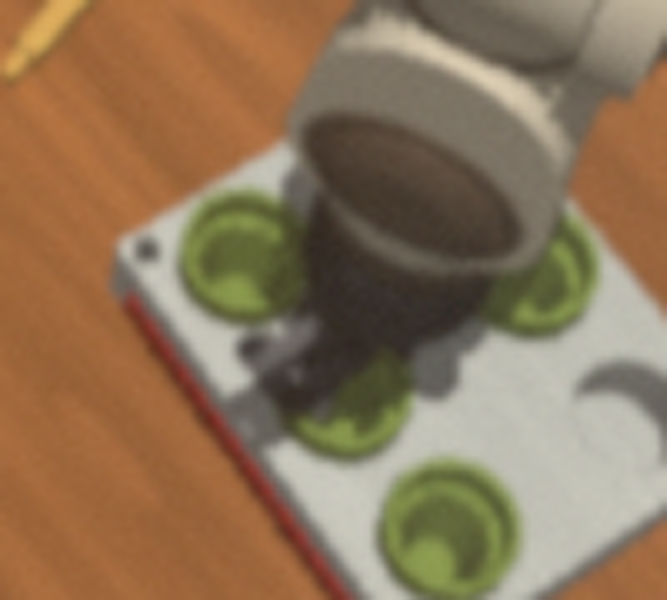

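Call:
servo_tool([
  [[0,0,0,0,0,-2,0],[0,0,0,0,0,-2,0],[0,0,0,0,0,0,0],[0,0,0,0,0,0,0],[0,0,0,0,0,0,0],[0,0,0,0,0,0,0]],
])

```text
time: 6.85
ee_pos: [0.5966, 0.2282, 0.0992]
tcp_rot: [-179.5, 0.3, -96.3]
wrist_force: [-0.5, 0.3, -0.3]
opening: -0.0003
```

```bash
python3 -c "
from h import *
plan((.594,.227,.055),-96.2);
p,Rm,o=tool()
im=imaging.camera('wrist');c=imaging.calibration('wrist');print(proj(c,p));cv2.imwrite('pics/w4.png',im);print(o)"
```

```text
at [0.5966 0.2282 0.0992] [-179.5    0.3  -96.3] t 6.85 n 2 total tool shift cm [0.17 0.28 4.42] turn [-0.009  0.005 -0.002]
[-0.005, 0.002, -0.001] [0.08, 0.14, 2.21]
[-0.005, 0.002, -0.001] [0.08, 0.13, 2.21]
[256.77184177 221.04455038]
{'time': 6.85, 'q': array([ 2.09366722e+01,  1.57083784e+01,  1.17064178e+01,  8.53928591e+01,
       -9.26093732e-03, -6.27223636e+01]), 'qd': array([-0.00887059,  0.10497895, -0.52469253, -0.4040158 ,  0.08041944,
        0.07243419]), 'joint_efforts': array([ 5.19579498e-04, -6.50880933e+01,  4.78608227e+01, -7.59950979e-02,
       -6.52901090e-04, -5.05971695e-05]), 'ee_pos': array([0.59655292, 0.22818352, 0.09924073]), 'tcp_rot': array([-179.4578699 ,    0.26912096,  -96.33973989]), 'wrist_force': array([-0.47118142,  0.32917613, -0.34163079]), 'torque': array([-0.02681082,  0.08146758, -0.03740688]), 'opening': -0.00034956479641170483}
```

View pics/w4.png

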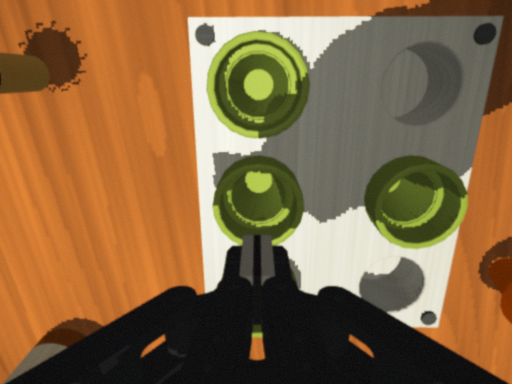

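```bash
python3 -c "
from h import *
p,Rm,o=tool();cs=imaging.calibration('scene');ct=imaging.calibration('top')
u0,v0=proj(cs,p);a=proj(cs,p+[0,0,.03]);print(u0,v0,a)
im=imaging.camera('scene');
u,v=int(u0),int(v0);x0,y0=u-40,v-40
cr=cv2.resize(im[y0:y0+60,x0:x0+80],None,fx=10,fy=10,interpolation=cv2.INTER_CUBIC)
cr=cv2.convertScaleAbs(cr,alpha=1.8,beta=20)
for q,col in ((proj(cs,p),(0,0,255)),(a,(255,0,0)),(proj(cs,(.596,.228,.08)),(0,255,255))): cv2.circle(cr,(int((q[0]-x0+.5)*10),int((q[1]-y0+.5)*10)),5,col,-1)
cv2.imwrite('pics/s4.png',cr)
"
```

```text
309.7770235321146 264.20895262705915 [311.21993858 260.59160362]
```

View pics/s4.png

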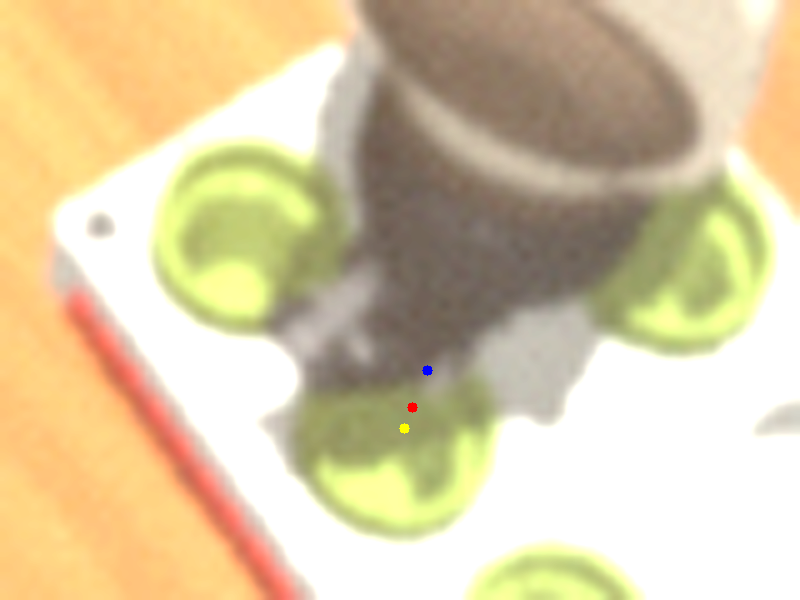

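Two views agree that the fingertips stand some 25 mm behind the reported TCP: the scene image shows the tip near the blue mark, and the wrist image shows it at row 236 instead of 221. I'll go lower in small, checked steps, correcting x too.

Call:
servo_tool([
  [[0,0,0,0.1,0.2,0,8.5],[0,0,0,0,0,0,8.5],[0,0,0,0,0,0,8.5],[0,0,0,0,0,0,8.5],[0,0,0,0,0,2,8.5],[0,0,0,0,0,2,8.5],[0,0,0,0,0,1,8.5],[0,0,0,0,0,0.6,8.5],[0,0,0,0,0,0,8.5]],
])

```text
time: 7.7
ee_pos: [0.5942, 0.2273, 0.04]
tcp_rot: [-179.5, 0.2, -96.3]
wrist_force: [-0.7, -0.3, 1.2]
opening: 0.0849
```

```bash
python3 -c "
from h import *
plan((.594,.227,.035),-96.2);
im=imaging.camera('wrist');cv2.imwrite('pics/w5.png',im)"
```

```text
at [0.5942 0.2273 0.04  ] [-179.5    0.2  -96.3] t 7.7 n 1 total tool shift cm [0.04 0.02 0.5 ] turn [-0.008  0.004 -0.002]
[-0.008, 0.004, -0.002] [0.04, 0.02, 0.5]
```

View pics/w5.png

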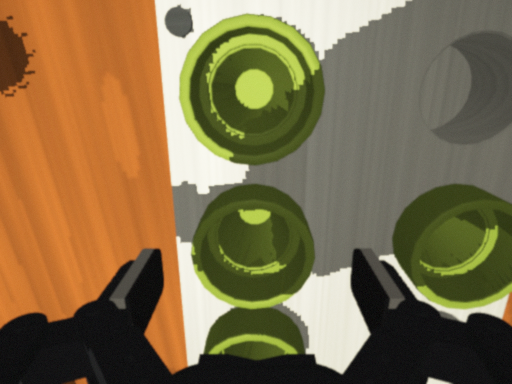

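Call:
servo_tool([
  [[0,0,0,0,0,0.4,8.5],[0,0,0,0,0,0,5],[0,0,0,0,0,0,5],[0,0,0,0,0,0,5],[0,0,0,0,0,0,5],[0,0,0,0,0,0,5],[0,0,0,0,0,0,5]],
], force=30)

```text
time: 8.33
ee_pos: [0.5961, 0.2288, 0.0432]
tcp_rot: [-179.2, 0.5, -96.3]
wrist_force: [-0.1, 0.5, -0.7]
opening: 0.0502
```

```bash
python3 -c "
from h import *
plan((.594,.227,.035),-96.2);
im=imaging.camera('wrist');cv2.imwrite('pics/w6.png',im)"
```

```text
at [0.5961 0.2288 0.0432] [-179.2    0.5  -96.3] t 8.33 n 1 total tool shift cm [0.21 0.2  0.82] turn [-0.014  0.009 -0.002]
[-0.014, 0.009, -0.002] [0.21, 0.2, 0.82]
```

View pics/w6.png

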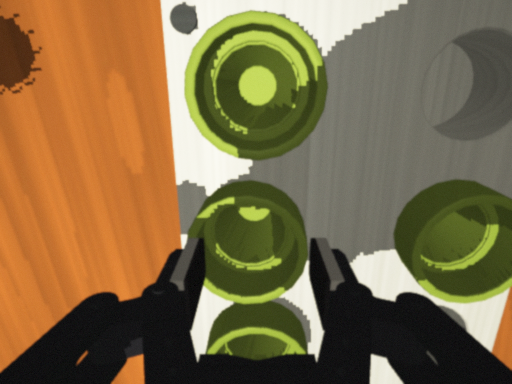

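The fingers closed above the rim again, so the true tip offset is about 40 mm. Opening, then going lower with force checks.

Call:
servo_tool([
  [[0,0,0,0.1,0.2,0,8.5],[0,0,0,0,0,0,8.5],[0,0,0,0,0,0,8.5],[0,0,0,0,0,0,8.5],[0,0,0,0,0,0.5,8.5],[0,0,0,0,0,0.5,8.5],[0,0,0,0,0,0.5,8.5],[0,0,0,0,0,0,8.5]],
])

```text
time: 9.05
ee_pos: [0.5943, 0.2278, 0.0259]
tcp_rot: [-179.2, 0.5, -96.3]
wrist_force: [-0.3, -0.8, -0.4]
opening: 0.0846
```

```bash
python3 -c "
from h import *
plan((.594,.227,.022),-96.2);
p,Rm,o=tool();cs=imaging.calibration('scene')
im=imaging.camera('wrist');cv2.imwrite('pics/w7.png',im)
im=imaging.camera('scene');u,v=map(int,proj(cs,p));big(cv2.convertScaleAbs(im,alpha=1.8,beta=20),u-50,v-50,u+50,v+25,'s7')"
```

```text
at [0.5943 0.2278 0.0259] [-179.2    0.5  -96.3] t 9.05 n 1 total tool shift cm [0.09 0.03 0.39] turn [-0.015  0.008 -0.002]
[-0.015, 0.008, -0.002] [0.09, 0.03, 0.39]
s7 scale 8.0
```

View pics/w7.png

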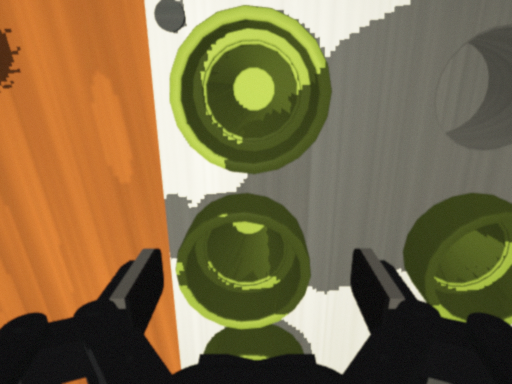

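View pics/s7.png

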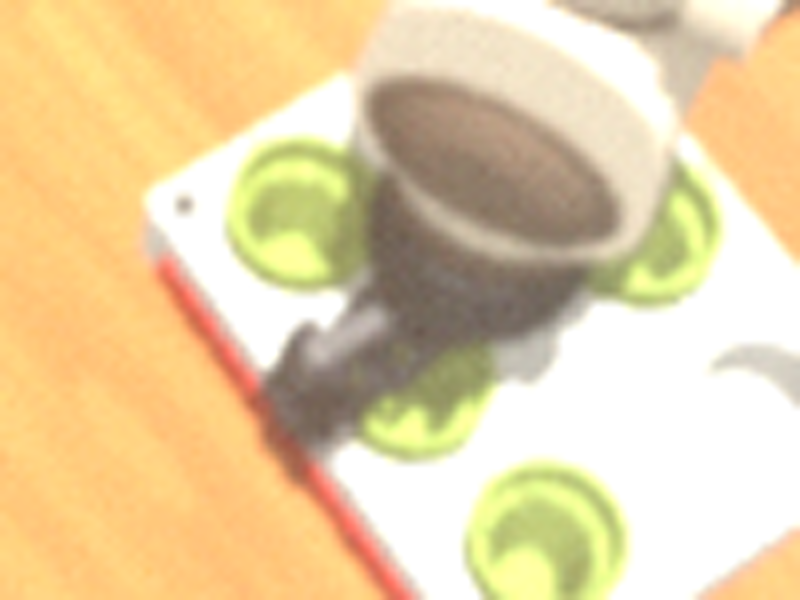

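Call:
servo_tool([
  [[0,0,0,0.1,0,0.4,8.5],[0,0,0,0,0,0,5.4],[0,0,0,0,0,0,5.4],[0,0,0,0,0,0,5.4],[0,0,0,0,0,0,5.4],[0,0,0,0,0,0,5.4],[0,0,0,0,0,0,5.4]],
], force=30)

```text
time: 9.73
ee_pos: [0.5951, 0.227, 0.0237]
tcp_rot: [-179.0, 0.5, -96.3]
wrist_force: [0.3, 0.7, -1.0]
opening: 0.0596
```

```bash
python3 -c "
from h import *
plan((.594,.227,.022),-96.2);
im=imaging.camera('wrist');cv2.imwrite('pics/w8.png',im)"
```

```text
at [0.5951 0.227  0.0237] [-179.     0.5  -96.3] t 9.73 n 1 total tool shift cm [0.02 0.12 0.17] turn [-0.017  0.009 -0.002]
[-0.017, 0.009, -0.002] [0.02, 0.12, 0.17]
```

View pics/w8.png

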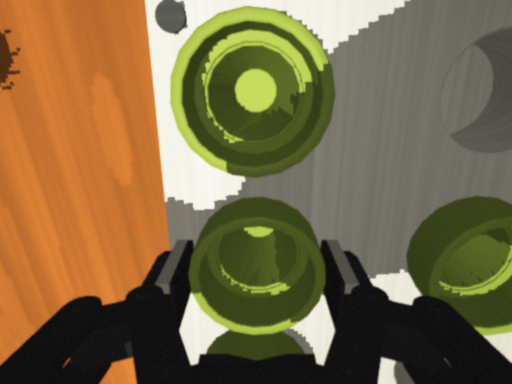

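Cup gripped at 59.6 mm, with the collar between the pads in the image. Lifting.

Call:
servo_tool([
  [[0,0,0,0,0,-1,5.4],[0,0,0,0,0,-2,5.4],[-0.01,0.01,0,0,0,-3.5,5.4],[-0.01,0,0,0,0,-3.5,5.4],[0,0,0,0,0,-3.5,5.4],[0,0,0,0,0,-3.5,5.4],[0,0,0,0,0,-3.5,5.4],[0,0,0,0,0,-3.5,5.4],[0,0,0,0,0,-1,5.4],[0,0,0,0,0,0,5.4]],
])

```text
time: 10.62
ee_pos: [0.5901, 0.2252, 0.2878]
tcp_rot: [179.6, -0.2, -96.3]
wrist_force: [0.1, 0.1, -1.6]
opening: 0.0593
```

```bash
python3 -c "
from h import *
plan((.5495,-.294,.27),-88.8);
im=imaging.camera('wrist');cv2.imwrite('pics/w9.png',im)"
```

```text
at [0.5901 0.2252 0.2878] [179.6  -0.2 -96.3] t 10.62 n 14 total tool shift cm [52.04 -1.69  1.93] turn [ 0.008 -0.003 -0.131]
[0.001, -0.0, -0.009] [3.72, -0.12, 0.14]
[0.001, -0.0, -0.009] [3.72, -0.09, 0.14]
[0.001, -0.0, -0.009] [3.72, -0.05, 0.14]
[0.001, -0.0, -0.009] [3.72, -0.02, 0.14]
[0.001, -0.0, -0.009] [3.72, 0.02, 0.14]
[0.001, -0.0, -0.009] [3.72, 0.05, 0.13]
[0.001, -0.0, -0.009] [3.72, 0.09, 0.13]
[0.001, -0.0, -0.009] [3.72, 0.12, 0.13]
[0.001, -0.0, -0.009] [3.72, 0.16, 0.13]
[0.001, -0.0, -0.009] [3.71, 0.19, 0.13]
[0.001, -0.0, -0.009] [3.71, 0.23, 0.13]
[0.001, -0.0, -0.009] [3.71, 0.26, 0.13]
[0.001, -0.0, -0.009] [3.71, 0.3, 0.13]
[0.001, -0.0, -0.009] [3.7, 0.33, 0.13]
```

View pics/w9.png

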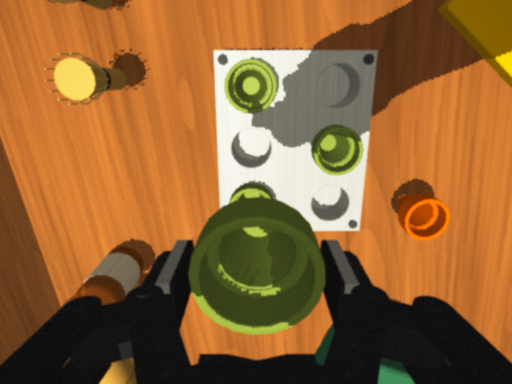

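The cup is held upright at (258,265) and its cavity is empty at (251,145). Moving to above the seat.

Call:
servo_tool([
  [[0,0,-0.009,3.7,-0.1,0,5.4],[0,0,-0.009,3.8,-0.1,0,5.4],[0,0,-0.009,3.8,-0.1,0,5.4],[0,0,-0.009,3.8,0,0,5.4],[0,0,-0.009,3.8,0,0,5.4],[0,0,-0.009,3.8,0.1,0,5.4],[0,0,-0.009,3.8,0.1,0,5.4],[0,0,-0.009,3.8,0.1,0,5.4],[0,0,-0.009,3.8,0.2,0,5.4],[0,0,-0.009,3.8,0.2,0,5.4],[0,0,-0.009,3.8,0.2,0,5.4],[0,0,-0.009,3.8,0.2,0,5.4]],
])

```text
time: 11.67
ee_pos: [0.5497, -0.2396, 0.2691]
tcp_rot: [178.3, 0.1, -89.1]
wrist_force: [1.3, -0.2, -1.3]
opening: 0.0594
```

```bash
python3 -c "
from h import *
plan((.5495,-.294,.27),-88.8)"
```

```text
at [ 0.5497 -0.2396  0.2691] [ 1.783e+02  1.000e-01 -8.910e+01] t 11.67 n 2 total tool shift cm [ 5.43  0.1  -0.1 ] turn [ 0.03   0.001 -0.005]
[0.015, 0.001, -0.003] [2.72, 0.05, -0.05]
[0.015, 0.001, -0.003] [2.72, 0.06, -0.05]
```

Call:
servo_tool([
  [[0.015,0,0,2.6,0.1,0,5.4],[0.015,0,0,2.6,0.1,0,5.4],[0,0,0,0.3,0,0,5.4],[0,0,0,0,0,0,5.4]],
])

```text
time: 12.0
ee_pos: [0.5442, -0.3045, 0.2604]
tcp_rot: [179.5, 0.3, -89.6]
wrist_force: [0.1, 0.3, 0.1]
opening: 0.0594
```

```bash
python3 -c "
from h import *
plan((.5495,-.294,.08),-88.8)
p=tool()[0];c=imaging.calibration('wrist');im=imaging.camera('wrist');cv2.imwrite('pics/w10.png',im);print(proj(c,(.5495,-.294,.056)),p)"
```

```text
at [ 0.5442 -0.3045  0.2604] [179.5   0.3 -89.6] t 12.0 n 5 total tool shift cm [-0.96 -0.7  18.04] turn [ 0.009  0.005 -0.013]
[0.002, 0.001, -0.003] [-0.19, -0.14, 3.61]
[0.002, 0.001, -0.003] [-0.19, -0.13, 3.61]
[0.002, 0.001, -0.003] [-0.2, -0.13, 3.61]
[0.002, 0.001, -0.003] [-0.2, -0.12, 3.61]
[0.002, 0.001, -0.003] [-0.2, -0.12, 3.61]
[250.60957966 157.0285801 ] [ 0.54420161 -0.30451365  0.26044358]
```

View pics/w10.png

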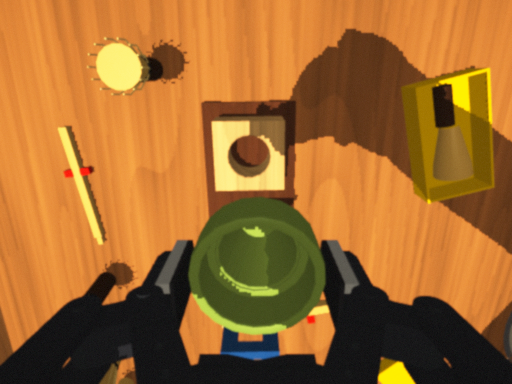

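The seat hole is at (249,157) against a predicted (250.6,157), so I'll use seat (0.550,−0.294). Aligning, then descending.

Call:
servo_tool([
  [[0.01,0,-0.01,-0.9,-0.5,1,5.4],[0,0,0,0,0,2,5.4],[0,0,0,0,0,3,5.4],[0,0,0,0,0,3,5.4],[0,0,0,0,0,3,5.4],[0,0,0,0,0,1.5,5.4],[0,0,0,0,0,0,5.4],[0,0,0,0,0,0,5.4]],
])

```text
time: 12.72
ee_pos: [0.5488, -0.2824, 0.1166]
tcp_rot: [179.8, 0.5, -88.4]
wrist_force: [-0.8, -0.2, -0.6]
opening: 0.0598
```

```bash
python3 -c "
from h import *
plan((.550,-.294,.08),-88.8)
p=tool()[0];c=imaging.calibration('wrist');im=imaging.camera('wrist');cv2.imwrite('pics/w11.png',im);print(proj(c,(.5495,-.294,.056)),p)"
```

```text
at [ 0.5488 -0.2824  0.1166] [179.8   0.5 -88.4] t 12.72 n 2 total tool shift cm [ 1.19 -0.09  3.65] turn [0.003 0.008 0.007]
[0.001, 0.004, 0.004] [0.6, -0.05, 1.82]
[0.001, 0.004, 0.004] [0.59, -0.05, 1.83]
[256.19675143 172.94556193] [ 0.54884171 -0.28238936  0.11658038]
```

View pics/w11.png

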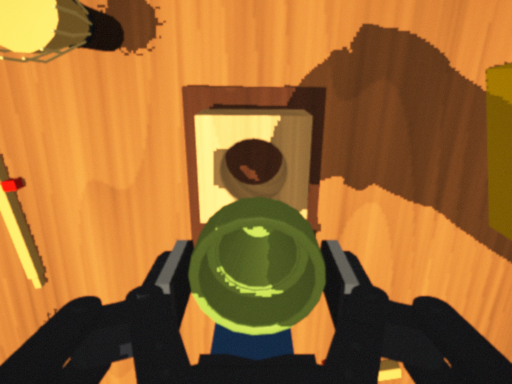

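Call:
servo_tool([
  [[0,0,0,0.6,-0.1,0.5,5.4],[0,0,0,0.5,0,0.5,5.4],[0,0,0,0,0,0.5,5.4],[0,0,0,0,0,0,5.4],[0,0,0,0,0,0,5.4]],
])

```text
time: 13.18
ee_pos: [0.553, -0.2948, 0.1054]
tcp_rot: [-179.8, 0.3, -88.3]
wrist_force: [-0.7, 1.0, 0.2]
opening: 0.0595
```

```bash
python3 -c "
from h import *
plan((.550,-.295,.024),-88.8)
p=tool()[0];c=imaging.calibration('wrist');im=imaging.camera('wrist');cv2.imwrite('pics/w12.png',im);print(proj(c,(.55,-.295,.056)),p)"
```

```text
at [ 0.553  -0.2948  0.1054] [-179.8    0.3  -88.3] t 13.18 n 3 total tool shift cm [0.04 0.33 8.14] turn [-0.003  0.005  0.008]
[-0.001, 0.002, 0.003] [0.01, 0.11, 2.71]
[-0.001, 0.002, 0.003] [0.01, 0.11, 2.71]
[-0.001, 0.002, 0.003] [0.01, 0.1, 2.71]
[261.16001588 192.60164735] [ 0.55296181 -0.29483467  0.10544691]
```

View pics/w12.png

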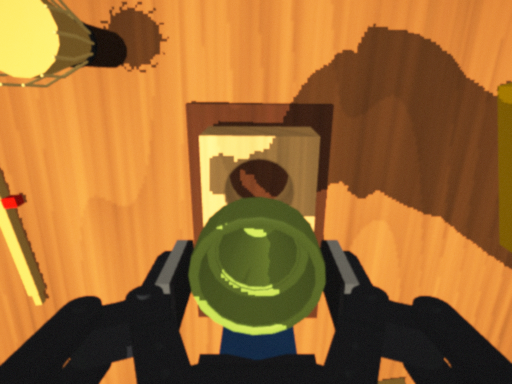

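Call:
servo_tool([
  [[0,0,0,0.1,0.2,1,5.4],[0,0,0,0,0,1,5.4],[0,0,0,0,0,1,5.4],[0,0,0,0,0,1,5.4],[0,0,0,0,0,0.5,5.4],[0,0,0,0,0,0,5.4]],
])

```text
time: 13.73
ee_pos: [0.5505, -0.2957, 0.0552]
tcp_rot: [-179.8, 0.3, -88.3]
wrist_force: [-0.3, -0.5, -0.3]
opening: 0.0593
```

```bash
python3 -c "
from h import *
plan((.551,-.2965,.026),-88.8)
p=tool()[0];c=imaging.calibration('wrist');im=imaging.camera('wrist');cv2.imwrite('pics/w13.png',im);print(proj(c,(.551,-.2965,.056)),p)"
```

```text
at [ 0.5505 -0.2957  0.0552] [-179.8    0.3  -88.3] t 13.73 n 1 total tool shift cm [ 0.09 -0.04  2.92] turn [-0.003  0.005  0.008]
[-0.003, 0.005, 0.008] [0.09, -0.04, 2.92]
[256.10355781 220.1673725 ] [ 0.55046724 -0.295728    0.05523711]
```

View pics/w13.png

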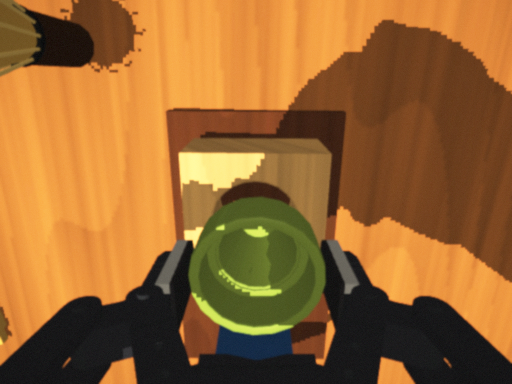

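The foot has entered the seat with no contact force. Lowering the rest.

Call:
servo_tool([
  [[0,0,0,0.1,-0.1,1,5.4],[0,0,0,0,0,1,5.4],[0,0,0,0,0,0.7,5.4],[0,0,0,0,0,0.2,5.4],[0,0,0,0,0,0,5.4]],
])

```text
time: 14.2
ee_pos: [0.5521, -0.2967, 0.024]
tcp_rot: [-179.8, 0.3, -88.3]
wrist_force: [0.0, 0.3, -0.4]
opening: 0.0595
```

```bash
python3 -c "
from h import *
plan((.551,-.2965,.024),-88.8)
p=tool()[0];c=imaging.calibration('wrist');im=imaging.camera('wrist');cv2.imwrite('pics/w14.png',im)"
```

```text
at [ 0.5521 -0.2967  0.024 ] [-179.8    0.3  -88.3] t 14.2 n 1 total tool shift cm [-0.02  0.11 -0.  ] turn [-0.004  0.004  0.008]
[-0.004, 0.004, 0.008] [-0.02, 0.11, -0.0]
```

View pics/w14.png

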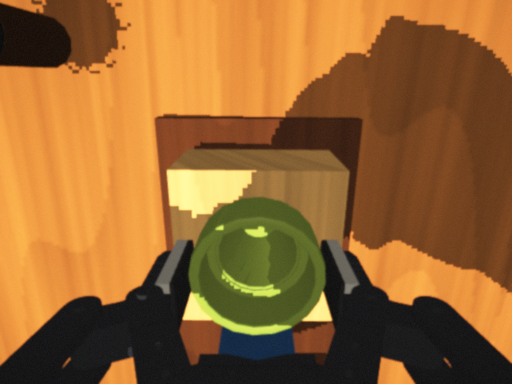

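Call:
servo_tool([
  [[0,0,0,0,0,0.1,5.4],[0,0,0,0,0,0,8.5],[0,0,0,0,0,0,8.5],[0,0,0,0,0,0,8.5],[0,0,0,0,0,0,8.5],[0,0,0,0,0,-1,8.5],[0,0,0,0,0,-2,8.5],[0,0,0,0,0,-3,8.5],[0,0,0,0,0,-3,8.5],[0,0,0,0,0,-3,8.5],[0,0,0,0,0,0,8.5]],
])

```text
time: 15.17
ee_pos: [0.5507, -0.2967, 0.1523]
tcp_rot: [-179.8, 0.2, -88.3]
wrist_force: [0.9, -0.9, 0.8]
opening: 0.0852
```

```bash
python3 -c "
from h import *
plan((.594,.227,.26),-96.2)
p=tool()[0];c=imaging.calibration('wrist');im=imaging.camera('wrist');cv2.imwrite('pics/w15.png',im)
print(proj(c,(.551,-.2965,.08)))"
```

```text
at [ 0.5507 -0.2967  0.1523] [-179.8    0.2  -88.3] t 15.17 n 15 total tool shift cm [-52.27  -5.9  -10.53] turn [-0.004  0.004  0.137]
[-0.0, 0.0, 0.009] [-3.48, -0.39, -0.7]
[-0.0, 0.0, 0.009] [-3.49, -0.36, -0.7]
[-0.0, 0.0, 0.009] [-3.49, -0.33, -0.7]
[-0.0, 0.0, 0.009] [-3.49, -0.3, -0.71]
[-0.0, 0.0, 0.009] [-3.5, -0.26, -0.71]
[-0.0, 0.0, 0.009] [-3.5, -0.23, -0.71]
[-0.0, 0.0, 0.009] [-3.5, -0.2, -0.71]
[-0.0, 0.0, 0.009] [-3.5, -0.17, -0.71]
[-0.0, 0.0, 0.009] [-3.5, -0.14, -0.71]
[-0.0, 0.0, 0.009] [-3.5, -0.1, -0.71]
[-0.0, 0.0, 0.009] [-3.5, -0.07, -0.71]
[-0.0, 0.0, 0.009] [-3.5, -0.04, -0.71]
[-0.0, 0.0, 0.009] [-3.5, -0.01, -0.72]
[-0.0, 0.0, 0.009] [-3.5, 0.03, -0.72]
[-0.0, 0.0, 0.009] [-3.5, 0.06, -0.72]
[256.90855779 183.39366716]
```

View pics/w15.png

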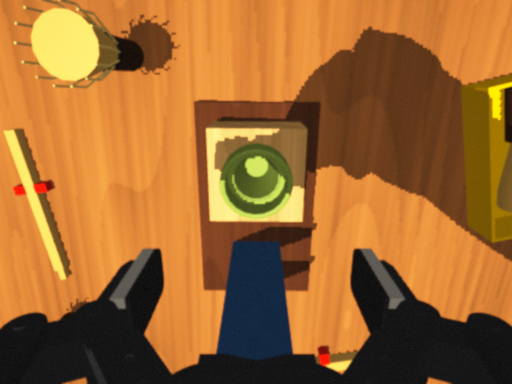

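Cup 1 is seated and centred on the block at (256,181). Going for the next cup at (0.586,0.153).

Call:
servo_tool([
  [[0,0,0,0,0,-3.5,8.5],[0,0,0,0,0,-3.5,8.5],[0,0,0,-1,0,-2.5,8.5],[0,0,0.011,-3.8,-0.3,0,8.5],[0,0,0.011,-3.8,-0.3,0,8.5],[0,0,0.011,-3.8,-0.3,0,8.5],[0,0,0.011,-3.8,-0.3,0,8.5],[0,0,0.011,-3.8,-0.2,0,8.5],[0,0,0.011,-3.8,-0.2,0,8.5],[0,0,0.011,-3.8,-0.2,0,8.5],[0,0,0.011,-3.8,-0.1,0,8.5],[0,0,0.011,-3.8,-0.1,0,8.5]],
])

```text
time: 16.22
ee_pos: [0.5729, 0.0628, 0.2459]
tcp_rot: [179.6, 0.5, -95.0]
wrist_force: [1.6, -1.3, -1.1]
opening: 0.0849
```

```bash
python3 -c "
from h import *
plan((.586,.1527,.12),-96.2)"
```

```text
at [0.5729 0.0628 0.2459] [179.6   0.5 -95. ] t 16.22 n 5 total tool shift cm [-8.96 -0.61 12.66] turn [0.007 0.008 0.022]
[0.001, 0.002, 0.004] [-1.79, -0.12, 2.53]
[0.001, 0.002, 0.004] [-1.8, -0.11, 2.53]
[0.001, 0.002, 0.004] [-1.8, -0.1, 2.53]
[0.001, 0.002, 0.004] [-1.81, -0.09, 2.52]
[0.001, 0.002, 0.004] [-1.81, -0.08, 2.52]
```

Call:
servo_tool([
  [[0,0,0.005,-2.2,-0.1,1.5,8.5],[0,0,0.005,-2.2,-0.1,2.2,8.5],[0,0,0.005,-2.2,-0.1,2.4,8.5],[0,0,0.005,-1.6,-0.1,2.4,8.5],[0,0,0,0,-0.1,2.0,8.5],[0,0,0,0,0,0.5,8.5],[0,0,0,0,0,0,8.5]],
])

```text
time: 16.8
ee_pos: [0.5829, 0.1585, 0.1302]
tcp_rot: [179.5, 0.5, -95.6]
wrist_force: [-0.4, 0.5, 0.5]
opening: 0.0851
```

```bash
python3 -c "
from h import *
plan((.586,.1527,.03),-96.2)
p=tool()[0];c=imaging.calibration('wrist');im=imaging.camera('wrist');cv2.imwrite('pics/w16.png',im)
print(proj(c,(.586,.1527,.08)))"
```

```text
at [0.5829 0.1585 0.1302] [179.5   0.5 -95.6] t 16.8 n 3 total tool shift cm [ 0.64 -0.45 10.01] turn [0.008 0.008 0.01 ]
[0.003, 0.003, 0.003] [0.21, -0.15, 3.34]
[0.003, 0.003, 0.003] [0.2, -0.14, 3.34]
[0.003, 0.003, 0.003] [0.19, -0.13, 3.34]
[251.32093957 184.99208034]
```

View pics/w16.png

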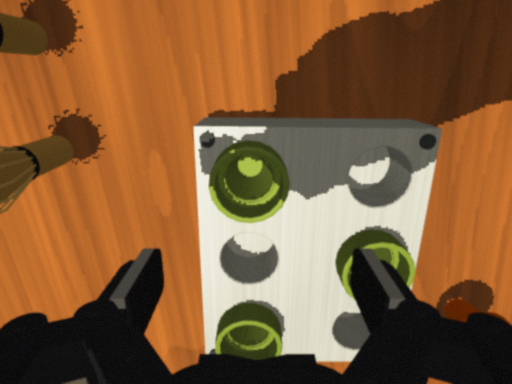

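Call:
servo_tool([
  [[0,0,0.01,0.6,-0.5,1.5,8.5],[0,0,0,0,0,2.5,8.5],[0,0,0,0,0,2.5,8.5],[0,0,0,0,0,2,8.5],[0,0,0,0,0,0.8,8.5],[0,0,0,0,0,0,8.5],[0,0,0,0,0,0,8.5]],
])

```text
time: 17.43
ee_pos: [0.5927, 0.1492, 0.0469]
tcp_rot: [-179.7, 0.7, -96.5]
wrist_force: [0.5, 1.0, -0.3]
opening: 0.0851
```

```bash
python3 -c "
from h import *
plan((.587,.152,.022),-96.2)
p=tool()[0];c=imaging.calibration('wrist');im=imaging.camera('wrist');cv2.imwrite('pics/w17.png',im)
print(proj(c,(.587,.152,.08)))"
```

```text
at [0.5927 0.1492 0.0469] [-179.7    0.7  -96.5] t 17.43 n 1 total tool shift cm [-0.18  0.61  2.49] turn [-0.005  0.013 -0.006]
[-0.005, 0.013, -0.006] [-0.18, 0.61, 2.49]
[268.6697018  253.07137861]
```

View pics/w17.png

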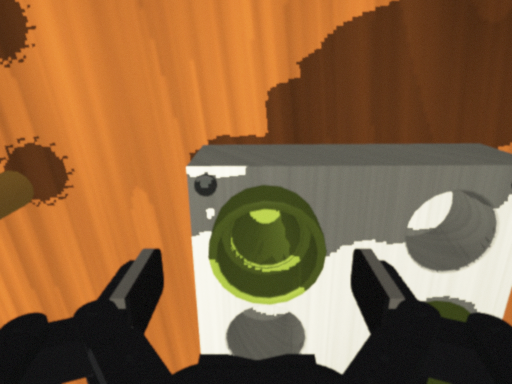

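Call:
servo_tool([
  [[0,0.01,0,-0.1,0.4,0,8.5],[0,0,0,0,0,0,8.5],[0,0,0,0,0,1,8.5],[0,0,0,0,0,0.8,8.5],[0,0,0,0,0,0,8.5],[0,0,0,0,0,0,8.5]],
])

```text
time: 17.98
ee_pos: [0.5915, 0.1516, 0.0332]
tcp_rot: [-179.2, 0.3, -96.5]
wrist_force: [-0.3, 0.4, 0.5]
opening: 0.0848
```

```bash
python3 -c "
from h import *
plan((.587,.152,.022),-96.2)"
```

```text
at [0.5915 0.1516 0.0332] [-179.2    0.3  -96.5] t 17.98 n 1 total tool shift cm [0.02 0.47 1.11] turn [-0.013  0.005 -0.006]
[-0.013, 0.005, -0.006] [0.02, 0.47, 1.11]
```

Call:
servo_tool([
  [[-0.01,0,0,0,0.4,0.6,8.5],[0,0,0,0,0,0.4,8.5],[0,0,0,0,0,0,8.5],[0,0,0,0,0,0,5.4],[0,0,0,0,0,0,5.4],[0,0,0,0,0,0,5.4],[0,0,0,0,0,0,5.4],[0,0,0,0,0,0,5.4],[0,0,0,0,0,0,5.4]],
])

```text
time: 18.73
ee_pos: [0.587, 0.1521, 0.0219]
tcp_rot: [-179.9, 0.3, -96.5]
wrist_force: [-0.0, -0.2, -0.9]
opening: 0.0582
```

```bash
python3 -c "
from h import *
plan((.587,.152,.022),-96.2)
im=imaging.camera('wrist');cv2.imwrite('pics/w18.png',im)"
```

```text
at [0.587  0.1521 0.0219] [-179.9    0.3  -96.5] t 18.73 n 1 total tool shift cm [ 0.01  0.   -0.01] turn [-0.001  0.005 -0.006]
[-0.001, 0.005, -0.006] [0.01, 0.0, -0.01]
```

View pics/w18.png

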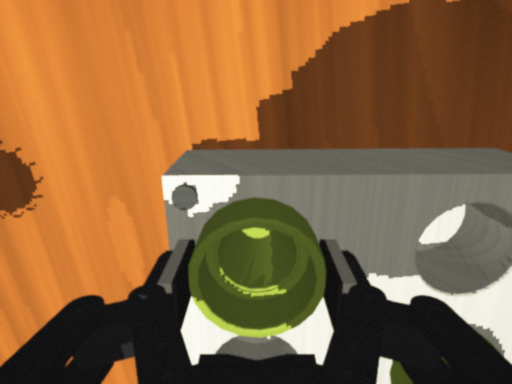

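Gripped, and the cup looks the same in the jaws (258,265). Lifting and carrying.

Call:
servo_tool([
  [[0,0,0,0,0,-1,5.4],[0,0,0,0,0,-2,5.4],[0,0,0,0,0,-3.5,5.4],[0,0,0,0,0,-3.5,5.4],[0,0,0,0,0,-3.5,5.4],[0,0,0,0,0,-3.5,5.4],[0,0,0,0,0,-3.5,5.4],[0,0,0,0,0,-3,5.4],[0,0,0,0,0,-1,5.4],[0,0,0,0,0,0,5.4]],
])

```text
time: 19.62
ee_pos: [0.5828, 0.15, 0.2821]
tcp_rot: [180.0, 0.2, -96.5]
wrist_force: [-0.3, 0.3, -0.9]
opening: 0.0579
```

Call:
servo_tool([
  [[0,0,-0.012,2.5,0,0,5.4],[0,0,-0.012,3.7,0,0,5.4],[0,0,-0.012,3.7,0,0,5.4],[0,0,-0.012,3.7,0.1,0,5.4],[0,0,-0.012,3.7,0.1,0,5.4],[0,0,-0.012,3.7,0.1,0,5.4],[0,0,-0.012,3.7,0.1,0,5.4],[0,0,-0.012,3.7,0.1,0,5.4],[0,0,-0.012,3.7,0.1,0,5.4],[0,0,-0.012,3.7,0.1,0,5.4],[0,0,-0.012,3,0.1,0,5.4],[0,0,0,1,0,0,5.4]],
])

```text
time: 20.62
ee_pos: [0.5516, -0.2602, 0.2728]
tcp_rot: [179.7, 0.4, -88.1]
wrist_force: [0.1, -0.6, -0.2]
opening: 0.058
```

```bash
python3 -c "
from h import *
plan((.551,-.2965,.15),-88.8)"
```

```text
at [ 0.5516 -0.2602  0.2728] [179.7   0.4 -88.1] t 20.62 n 4 total tool shift cm [ 3.71  0.1  12.26] turn [0.006 0.007 0.012]
[0.002, 0.002, 0.003] [0.93, 0.03, 3.06]
[0.002, 0.002, 0.003] [0.92, 0.03, 3.07]
[0.002, 0.002, 0.003] [0.92, 0.03, 3.07]
[0.002, 0.002, 0.003] [0.91, 0.03, 3.07]
```

Call:
servo_tool([
  [[0,0,0.01,2.0,0,0,5.4],[0,0,0,1.0,0,1,5.4],[0,0,0,0,0,2.5,5.4],[0,0,0,0,0,3,5.4],[0,0,0,0,0,3,5.4],[0,0,0,0,0,2,5.4],[0,0,0,0,0,0.5,5.4],[0,0,0,0,0,0,5.4],[0,0,0,0,0,0,5.4]],
])

```text
time: 21.37
ee_pos: [0.5485, -0.2891, 0.1388]
tcp_rot: [179.3, 0.7, -88.9]
wrist_force: [0.5, 0.2, -0.3]
opening: 0.058
```

```bash
python3 -c "
from h import *
plan((.551,-.2965,.1),-88.8)
p=tool()[0];c=imaging.calibration('wrist');im=imaging.camera('wrist');cv2.imwrite('pics/w19.png',im)
print(proj(c,(.551,-.2965,.08)))"
```

```text
at [ 0.5485 -0.2891  0.1388] [179.3   0.7 -88.9] t 21.37 n 2 total tool shift cm [ 0.79 -0.28  3.86] turn [ 0.012  0.012 -0.001]
[0.006, 0.006, -0.0] [0.4, -0.14, 1.93]
[0.006, 0.006, -0.0] [0.39, -0.13, 1.94]
[252.81487934 178.66461428]
```

View pics/w19.png

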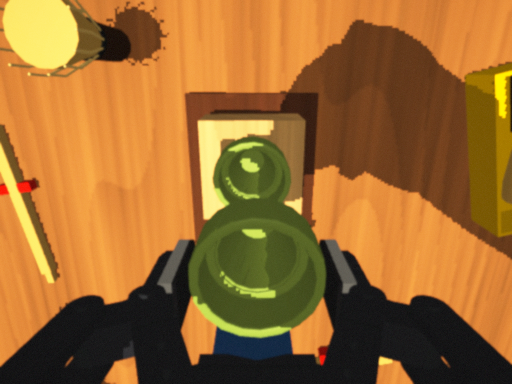

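Call:
servo_tool([
  [[0.01,0.01,0,0.7,-0.2,0.5,5.4],[0,0,0,0,0,1,5.4],[0,0,0,0,0,1,5.4],[0,0,0,0,0,0,5.4],[0,0,0,0,0,0,5.4]],
])

```text
time: 21.83
ee_pos: [0.5535, -0.2976, 0.1164]
tcp_rot: [-179.7, -0.2, -88.8]
wrist_force: [0.7, 0.1, -0.3]
opening: 0.058
```

```bash
python3 -c "
from h import *
plan((.551,-.2965,.046),-88.8)"
```

```text
at [ 0.5535 -0.2976  0.1164] [-179.7   -0.2  -88.8] t 21.83 n 2 total tool shift cm [-0.14  0.29  7.03] turn [-0.006 -0.003 -0.   ]
[-0.003, -0.002, -0.0] [-0.07, 0.14, 3.52]
[-0.003, -0.002, -0.0] [-0.06, 0.13, 3.52]
```

Call:
servo_tool([
  [[0,0,0,-0.1,0.2,1,5.4],[0,0,0,0,0,1,5.4],[0,0,0,0,0,1,5.4],[0,0,0,0,0,1,5.4],[0,0,0,0,0,0.8,5.4],[0,0,0,0,0,0,5.4],[0,0,0,0,0,0,5.4]],
])

```text
time: 22.42
ee_pos: [0.5519, -0.297, 0.0647]
tcp_rot: [-179.6, -0.2, -88.8]
wrist_force: [-0.1, -0.6, -0.3]
opening: 0.0581
```

```bash
python3 -c "
from h import *
plan((.551,-.2965,.046),-88.8)
im=imaging.camera('wrist');cv2.imwrite('pics/w20.png',im)"
```

```text
at [ 0.5519 -0.297   0.0647] [-179.6   -0.2  -88.8] t 22.42 n 1 total tool shift cm [-0.06  0.11  1.87] turn [-0.006 -0.003 -0.001]
[-0.006, -0.003, -0.001] [-0.06, 0.11, 1.87]
```

View pics/w20.png

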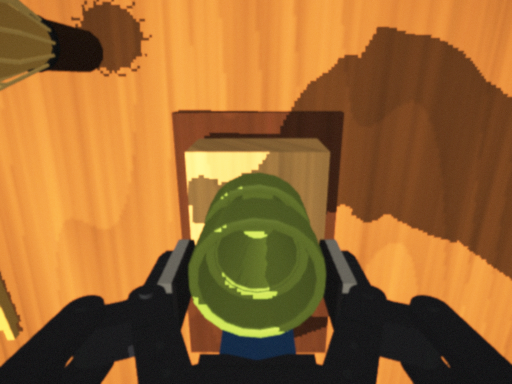

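Call:
servo_tool([
  [[0,0,0,0,0,0.7,5.4],[0,0,0,0,0,0.7,5.4],[0,0,0,0,0,0.4,5.4],[0,0,0,0,0,0,5.4],[0,0,0,0,0,0,5.4]],
])

```text
time: 22.88
ee_pos: [0.5527, -0.2974, 0.0459]
tcp_rot: [-179.6, -0.2, -88.8]
wrist_force: [0.0, -0.2, -0.2]
opening: 0.0583
```

```bash
python3 -c "
from h import *
plan((.551,-.2965,.046),-88.8)
im=imaging.camera('wrist');cv2.imwrite('pics/w21.png',im)"
```

```text
at [ 0.5527 -0.2974  0.0459] [-179.6   -0.2  -88.8] t 22.88 n 1 total tool shift cm [-0.09  0.17 -0.01] turn [-0.008 -0.004 -0.001]
[-0.008, -0.004, -0.001] [-0.09, 0.17, -0.01]
```

View pics/w21.png

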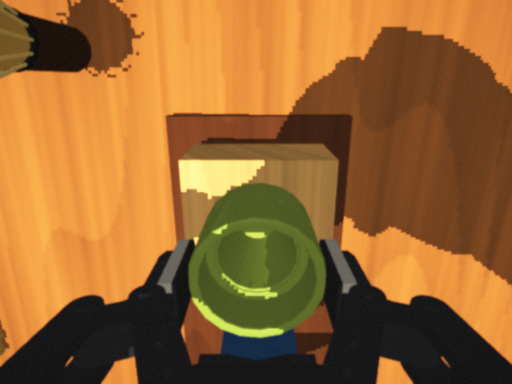

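Call:
servo_tool([
  [[0,0,0,0,0,0.1,5.4],[0,0,0,0,0,0,8.5],[0,0,0,0,0,0,8.5],[0,0,0,0,0,0,8.5],[0,0,0,0,0,0,8.5],[0,0,0,0,0,-1,8.5],[0,0,0,0,0,-2,8.5],[0,0,0,0,0,-3,8.5],[0,0,0,0,0,-3,8.5],[0,0,0,0,0,-3,8.5],[0,0,0,0,0,0,8.5]],
])

```text
time: 23.85
ee_pos: [0.5504, -0.2963, 0.1731]
tcp_rot: [-179.6, -0.2, -88.8]
wrist_force: [1.2, -0.2, 1.3]
opening: 0.0852
```

```bash
python3 -c "
from h import *
p=tool()[0];c=imaging.calibration('wrist');im=imaging.camera('wrist');cv2.imwrite('pics/w22.png',im)
print(p,proj(c,(.551,-.2965,.104)))"
```

```text
[ 0.55043867 -0.29625652  0.17312136] [256.79453679 184.64966464]
```

View pics/w22.png

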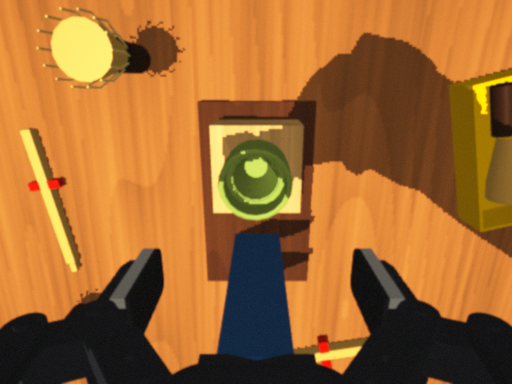

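Cup 2 is nested and upright at (256,182). Next is the far cup at (0.602,0.302).

Call:
servo_tool([
  [[0,0,0,0,0,-3.5,8.5],[0,0,0,0,0,-3,8.5],[0,0,0,-1,0,0,8.5],[0,0,0.01,-3.8,-0.4,0,8.5],[0,0,0.01,-3.8,-0.4,0,8.5],[0,0,0.01,-3.8,-0.3,0,8.5],[0,0,0.01,-3.8,-0.3,0,8.5],[0,0,0.01,-3.8,-0.3,0,8.5],[0,0,0.01,-3.8,-0.3,0,8.5],[0,0,0.01,-3.8,-0.3,0,8.5],[0,0,0.01,-3.8,-0.2,0,8.5],[0,0,0.01,-3.8,-0.2,0,8.5]],
])

```text
time: 24.9
ee_pos: [0.5806, 0.065, 0.2279]
tcp_rot: [179.5, 0.0, -94.9]
wrist_force: [0.9, -1.4, 0.4]
opening: 0.0847
```

```bash
python3 -c "
from h import *
plan((.602,.302,.12),-96.2)"
```

```text
at [0.5806 0.065  0.2279] [179.5   0.  -94.9] t 24.9 n 7 total tool shift cm [-23.79  -0.2   10.8 ] turn [0.008 0.    0.023]
[0.001, 0.0, 0.003] [-3.4, -0.03, 1.54]
[0.001, 0.0, 0.003] [-3.4, -0.02, 1.54]
[0.001, 0.0, 0.003] [-3.4, -0.0, 1.54]
[0.001, 0.0, 0.003] [-3.4, 0.01, 1.54]
[0.001, 0.0, 0.003] [-3.4, 0.02, 1.54]
[0.001, 0.0, 0.003] [-3.4, 0.04, 1.54]
[0.001, 0.0, 0.003] [-3.4, 0.05, 1.54]
```

Call:
servo_tool([
  [[0,0,0.004,-3.5,-0.1,0,8.5],[0,0,0.004,-3.5,0,0.5,8.5],[0,0,0.004,-3.5,0,1.5,8.5],[0,0,0.004,-3.5,0,1.5,8.5],[0,0,0.004,-3.5,0,2,8.5],[0,0,0,-3,0,2,8.5],[0,0,0,-1,0,2,8.5],[0,0,0,0,0,0.5,8.5],[0,0,0,0,0,0,8.5],[0,0,0,0,0,0,8.5]],
])

```text
time: 25.73
ee_pos: [0.5954, 0.2978, 0.1162]
tcp_rot: [179.1, -0.2, -95.6]
wrist_force: [-0.5, -0.5, 0.7]
opening: 0.0851
```

```bash
python3 -c "
from h import *
plan((.602,.302,.025),-96.2)
p=tool()[0];c=imaging.calibration('wrist');im=imaging.camera('wrist');cv2.imwrite('pics/w23.png',im)
print(proj(c,(.602,.302,.08)))"
```

```text
at [0.5954 0.2978 0.1162] [179.1  -0.2 -95.6] t 25.73 n 3 total tool shift cm [-0.51 -0.75  9.11] turn [ 0.016 -0.003  0.011]
[0.005, -0.001, 0.004] [-0.17, -0.25, 3.04]
[0.005, -0.001, 0.004] [-0.17, -0.24, 3.04]
[0.005, -0.001, 0.004] [-0.16, -0.22, 3.04]
[247.35906662 205.97750329]
```

View pics/w23.png

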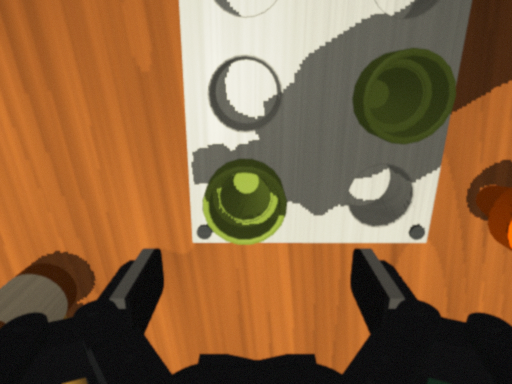

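Call:
servo_tool([
  [[0.01,0,0.01,-0.3,-0.5,0.5,8.5],[0,0,0,0,-0.1,2,8.5],[0,0,0,0,0,2,8.5],[0,0,0,0,0,1.5,8.5],[0,0,0,0,0,0.5,8.5],[0,0,0,0,0,0,8.5],[0,0,0,0,0,0,8.5]],
])

```text
time: 26.37
ee_pos: [0.6093, 0.2948, 0.0596]
tcp_rot: [-179.4, 0.3, -96.9]
wrist_force: [0.7, 0.1, -0.7]
opening: 0.0851
```

```bash
python3 -c "
from h import *
plan((.603,.301,.023),-96.2)
p=tool()[0];c=imaging.calibration('wrist');im=imaging.camera('wrist');cv2.imwrite('pics/w24.png',im)
print(proj(c,(.603,.301,.08)))"
```

```text
at [0.6093 0.2948 0.0596] [-179.4    0.3  -96.9] t 26.37 n 1 total tool shift cm [-0.52  0.75  3.66] turn [-0.011  0.005 -0.013]
[-0.011, 0.005, -0.013] [-0.52, 0.75, 3.66]
[269.72001958 245.82985955]
```

View pics/w24.png

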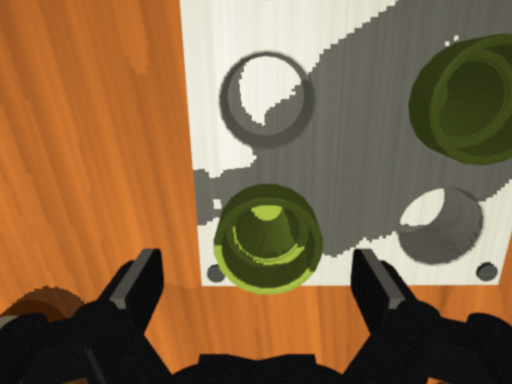

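Call:
servo_tool([
  [[0,0,0,-0.4,0.4,0,8.5],[0,0,0,0,0,0,8.5],[0,0,0,0,0,1,8.5],[0,0,0,0,0,1,8.5],[0,0,0,0,0,0.3,8.5],[0,0,0,0,0,0,8.5],[0,0,0,0,0,0,8.5]],
])

```text
time: 27.0
ee_pos: [0.6076, 0.3008, 0.0383]
tcp_rot: [-179.1, 0.4, -96.9]
wrist_force: [0.7, 0.5, -0.2]
opening: 0.0852
```

```bash
python3 -c "
from h import *
plan((.603,.301,.022),-96.2)"
```

```text
at [0.6076 0.3008 0.0383] [-179.1    0.4  -96.9] t 27.0 n 1 total tool shift cm [0.05 0.49 1.63] turn [-0.016  0.008 -0.013]
[-0.016, 0.008, -0.013] [0.05, 0.49, 1.63]
```

Call:
servo_tool([
  [[-0.01,0,-0.01,0,0.4,0.7,8.5],[0,0,0,0,0,0.7,8.5],[0,0,0,0,0,0.1,8.5],[0,0,0,0,0,0,5.4],[0,0,0,0,0,0,5.4],[0,0,0,0,0,0,5.4],[0,0,0,0,0,0,5.4],[0,0,0,0,0,0,5.4],[0,0,0,0,0,0,5.4]],
])

```text
time: 27.75
ee_pos: [0.6034, 0.3014, 0.0219]
tcp_rot: [-179.7, 0.4, -96.3]
wrist_force: [0.5, 0.3, -1.3]
opening: 0.0588
```

```bash
python3 -c "
from h import *
plan((.603,.301,.022),-96.2)
im=imaging.camera('wrist');cv2.imwrite('pics/w25.png',im)"
```

```text
at [0.6034 0.3014 0.0219] [-179.7    0.4  -96.3] t 27.75 n 1 total tool shift cm [ 0.04  0.04 -0.01] turn [-0.005  0.008 -0.002]
[-0.005, 0.008, -0.002] [0.04, 0.04, -0.01]
```

View pics/w25.png

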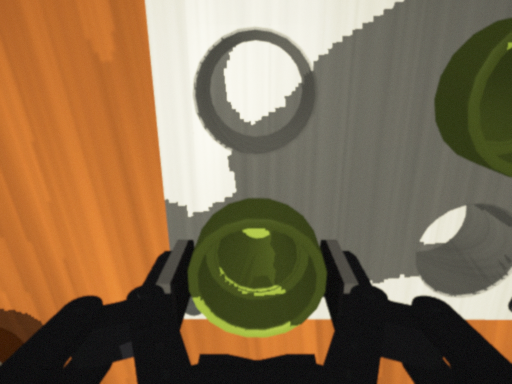

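Gripped as before. Lifting and carrying.

Call:
servo_tool([
  [[0,0,0,0,0,-1,5.4],[0,0,0,0,0,-2,5.4],[0,0,0,0,0,-3.5,5.4],[0,0,0,0,0,-3.5,5.4],[0,0,0,0,0,-3.5,5.4],[0,0,0,0,0,-3.5,5.4],[0,0,0,0,0,-3.5,5.4],[0,0,0,0,0,-3,5.4],[0,0,0,0,0,-1,5.4],[0,0,0,2,0,0,5.4],[0,0,0,3.5,0,0,5.4],[0,0,0,3.7,0,0,5.4]],
])

```text
time: 28.8
ee_pos: [0.5886, 0.2103, 0.2827]
tcp_rot: [-179.7, 0.5, -95.9]
wrist_force: [0.1, 0.1, -0.5]
opening: 0.059
```

```bash
python3 -c "
from h import *
plan((.551,-.28,.28),-88.8)"
```

```text
at [0.5886 0.2103 0.2827] [-179.7    0.5  -95.9] t 28.8 n 13 total tool shift cm [49.16 -1.27 -0.16] turn [-0.006  0.009 -0.123]
[-0.0, 0.001, -0.009] [3.78, -0.1, -0.01]
[-0.0, 0.001, -0.009] [3.78, -0.06, -0.01]
[-0.0, 0.001, -0.009] [3.78, -0.03, -0.01]
[-0.0, 0.001, -0.009] [3.78, 0.01, -0.01]
[-0.0, 0.001, -0.009] [3.78, 0.05, -0.0]
[-0.0, 0.001, -0.009] [3.78, 0.08, -0.0]
[-0.0, 0.001, -0.009] [3.78, 0.12, 0.0]
[-0.0, 0.001, -0.009] [3.78, 0.15, 0.0]
[-0.0, 0.001, -0.009] [3.78, 0.19, 0.01]
[-0.0, 0.001, -0.009] [3.78, 0.22, 0.01]
[-0.0, 0.001, -0.009] [3.77, 0.26, 0.01]
[-0.0, 0.001, -0.009] [3.77, 0.3, 0.02]
[-0.0, 0.001, -0.009] [3.77, 0.33, 0.02]
```

Call:
servo_tool([
  [[0,0,-0.01,3.7,-0.1,0,5.4],[0,0,-0.01,3.7,0,0,5.4],[0,0,-0.01,3.7,0,0,5.4],[0,0,-0.01,3.7,0,0,5.4],[0,0,-0.01,3.7,0,0,5.4],[0,0,-0.01,3.7,0.1,0,5.4],[0,0,-0.01,3.7,0.1,0,5.4],[0,0,-0.01,3.7,0.1,0,5.4],[0,0,-0.01,3.7,0.2,0,5.4],[0,0,-0.01,3.7,0.2,0,5.4],[0,0,-0.01,3.7,0.2,0,5.4],[0,0,-0.01,3.7,0.2,0,5.4]],
])

```text
time: 29.8
ee_pos: [0.5514, -0.2522, 0.2917]
tcp_rot: [-178.8, 0.4, -88.4]
wrist_force: [1.6, 0.1, -1.6]
opening: 0.0589
```

Call:
servo_tool([
  [[0,0,0,3,0,0,5.4],[0,0,0,1.5,0,0,5.4],[0,0,0,0,0,0,5.4],[0,0,0,0,0,0,5.4]],
])

```text
time: 30.13
ee_pos: [0.5496, -0.3071, 0.293]
tcp_rot: [-178.8, 0.3, -88.9]
wrist_force: [-0.0, 1.0, 0.1]
opening: 0.0586
```

```bash
python3 -c "
from h import *
plan((.551,-.2965,.17),-88.8)"
```

```text
at [ 0.5496 -0.3071  0.293 ] [-178.8    0.3  -88.9] t 30.13 n 4 total tool shift cm [-1.    0.11 12.3 ] turn [-0.022  0.005 -0.001]
[-0.005, 0.001, -0.0] [-0.25, 0.03, 3.08]
[-0.005, 0.001, -0.0] [-0.25, 0.01, 3.08]
[-0.005, 0.001, -0.0] [-0.26, -0.01, 3.07]
[-0.005, 0.001, -0.0] [-0.26, -0.02, 3.07]
```

Call:
servo_tool([
  [[-0.01,0,0,-0.8,0,1,5.4],[0,0,0,0,0,2.5,5.4],[0,0,0,0,0,3,5.4],[0,0,0,0,0,3,5.4],[0,0,0,0,0,2,5.4],[0,0,0,0,0,0.5,5.4],[0,0,0,0,0,0,5.4],[0,0,0,0,0,0,5.4]],
])

```text
time: 30.8
ee_pos: [0.5523, -0.2902, 0.1755]
tcp_rot: [-178.9, 0.1, -88.5]
wrist_force: [-0.3, -0.4, -0.3]
opening: 0.0591
```

```bash
python3 -c "
from h import *
plan((.551,-.2965,.10),-88.8)
p=tool()[0];c=imaging.calibration('wrist');im=imaging.camera('wrist');cv2.imwrite('pics/w26.png',im)
print(proj(c,(.551,-.2965,.104)))"
```

```text
at [ 0.5523 -0.2902  0.1755] [-1.789e+02  1.000e-01 -8.850e+01] t 30.8 n 2 total tool shift cm [0.64 0.29 7.54] turn [-0.019  0.002  0.005]
[-0.009, 0.001, 0.002] [0.32, 0.14, 3.77]
[-0.009, 0.001, 0.002] [0.31, 0.11, 3.77]
[260.39167944 176.14021764]
```

View pics/w26.png

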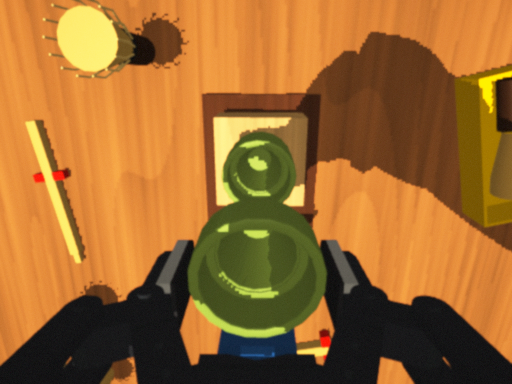

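Call:
servo_tool([
  [[-0.01,0,0,0.5,0.1,1,5.4],[0,0,0,0,0,1.5,5.4],[0,0,0,0,0,1.5,5.4],[0,0,0,0,0,0.5,5.4],[0,0,0,0,0,0,5.4],[0,0,0,0,0,0,5.4]],
])

```text
time: 31.35
ee_pos: [0.5555, -0.2981, 0.1359]
tcp_rot: [-179.1, -0.3, -88.5]
wrist_force: [-0.1, 0.4, 0.2]
opening: 0.0587
```

```bash
python3 -c "
from h import *
plan((.551,-.2965,.07),-88.8)"
```

```text
at [ 0.5555 -0.2981  0.1359] [-179.1   -0.3  -88.5] t 31.35 n 2 total tool shift cm [-0.2   0.55  6.58] turn [-0.017 -0.004  0.005]
[-0.008, -0.002, 0.003] [-0.1, 0.28, 3.29]
[-0.008, -0.002, 0.003] [-0.09, 0.25, 3.29]
```

Call:
servo_tool([
  [[-0.01,0,0,-0.1,0.4,0.5,5.4],[0,0,0,0,0,1,5.4],[0,0,0,0,0,1,5.4],[0,0,0,0,0,1,5.4],[0,0,0,0,0,0,5.4],[0,0,0,0,0,0,5.4]],
])

```text
time: 31.85
ee_pos: [0.5521, -0.298, 0.0994]
tcp_rot: [-179.6, -0.3, -88.5]
wrist_force: [-0.1, 1.1, -0.7]
opening: 0.0591
```

```bash
python3 -c "
from h import *
plan((.551,-.2965,.07),-88.8)
im=imaging.camera('wrist');cv2.imwrite('pics/w27.png',im)"
```

```text
at [ 0.5521 -0.298   0.0994] [-179.6   -0.3  -88.5] t 31.85 n 1 total tool shift cm [-0.17  0.13  2.94] turn [-0.008 -0.006  0.005]
[-0.008, -0.006, 0.005] [-0.17, 0.13, 2.94]
```

View pics/w27.png

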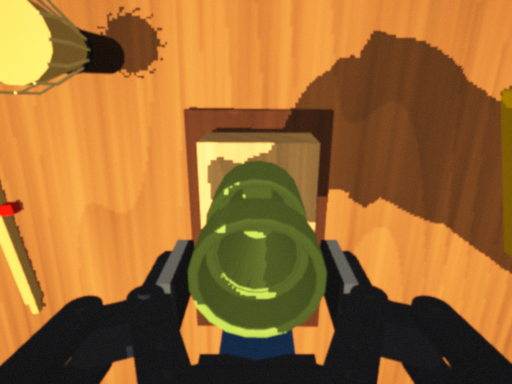

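Aligned over the stack. Lowering.

Call:
servo_tool([
  [[0,0,0,-0.1,0.1,1,5.4],[0,0,0,0,0,1,5.4],[0,0,0,0,0,0.6,5.4],[0,0,0,0,0,0.3,5.4],[0,0,0,0,0,0,5.4],[0,0,0,0,0,0,5.4]],
])

```text
time: 32.4
ee_pos: [0.5518, -0.2975, 0.0697]
tcp_rot: [-179.4, -0.4, -88.5]
wrist_force: [0.2, 1.6, -0.3]
opening: 0.0584
```

```bash
python3 -c "
from h import *
plan((.551,-.2965,.07),-88.8)
im=imaging.camera('wrist');cv2.imwrite('pics/w28.png',im)"
```

```text
at [ 0.5518 -0.2975  0.0697] [-179.4   -0.4  -88.5] t 32.4 n 1 total tool shift cm [-0.11  0.08 -0.03] turn [-0.01  -0.008  0.005]
[-0.01, -0.008, 0.005] [-0.11, 0.08, -0.03]
```

View pics/w28.png

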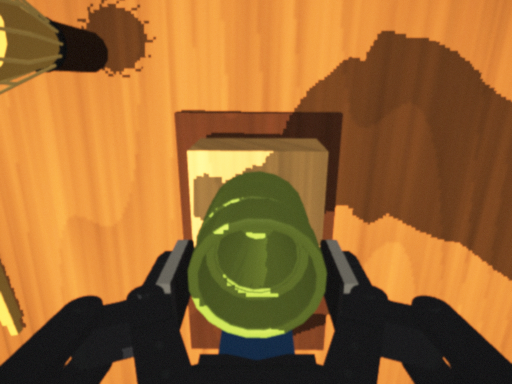

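Call:
servo_tool([
  [[0,0,0,0,0,0.1,5.4],[0,0,0,0,0,0,8.5],[0,0,0,0,0,0,8.5],[0,0,0,0,0,0,8.5],[0,0,0,0,0,0,8.5],[0,0,0,0,0,-1,8.5],[0,0,0,0,0,-2,8.5],[0,0,0,0,0,-3,8.5],[0,0,0,0,0,-3,8.5],[0,0,0,0,0,-3,8.5],[0,0,0,0,0,0,8.5]],
])

```text
time: 33.37
ee_pos: [0.5487, -0.2957, 0.1937]
tcp_rot: [-179.6, -0.3, -88.5]
wrist_force: [1.1, -0.2, 0.8]
opening: 0.0849
```

```bash
python3 -c "
from h import *
p=tool()[0];c=imaging.calibration('wrist');im=imaging.camera('wrist');cv2.imwrite('pics/w29.png',im)
print(p,proj(c,(.551,-.2965,.128)))
plan((.49,.2,.25),-96.2)"
```

```text
[ 0.54870204 -0.2957013   0.19374383] [254.47342432 185.43841968]
at [ 0.5485 -0.2956  0.1913] [-179.7   -0.3  -88.5] t 33.42 n 14 total tool shift cm [-49.67   4.53  -6.13] turn [-0.005 -0.004  0.134]
[-0.0, -0.0, 0.01] [-3.55, 0.32, -0.44]
[-0.0, -0.0, 0.01] [-3.54, 0.36, -0.44]
[-0.0, -0.0, 0.01] [-3.54, 0.39, -0.44]
[-0.0, -0.0, 0.01] [-3.54, 0.43, -0.43]
[-0.0, -0.0, 0.01] [-3.53, 0.46, -0.43]
[-0.0, -0.0, 0.01] [-3.53, 0.49, -0.43]
[-0.0, -0.0, 0.01] [-3.52, 0.53, -0.43]
[-0.0, -0.0, 0.01] [-3.52, 0.56, -0.43]
[-0.0, -0.0, 0.01] [-3.51, 0.6, -0.43]
[-0.0, -0.0, 0.01] [-3.51, 0.63, -0.43]
[-0.0, -0.0, 0.01] [-3.5, 0.66, -0.43]
[-0.0, -0.0, 0.01] [-3.5, 0.7, -0.42]
[-0.0, -0.0, 0.01] [-3.49, 0.73, -0.42]
[-0.0, -0.0, 0.01] [-3.48, 0.76, -0.42]
```

View pics/w29.png

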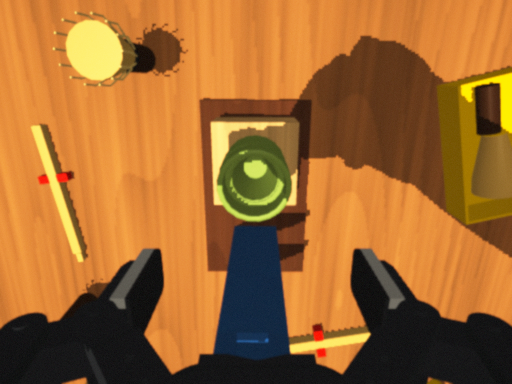

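Three cups are nested at (255,183), against a predicted (254,185). Fetching the fourth at (0.490,0.239).

Call:
servo_tool([
  [[0,0,0,0,0,-3.5,8.5],[0,0,0,0,0,-2,8.5],[0,0,0.01,-2,0.3,0,8.5],[0,0,0.01,-3.8,0.3,0,8.5],[0,0,0.01,-3.8,0.4,0,8.5],[0,0,0.01,-3.8,0.4,0,8.5],[0,0,0.01,-3.8,0.5,0,8.5],[0,0,0.01,-3.8,0.5,0,8.5],[0,0,0.01,-3.8,0.5,0,8.5],[0,0,0.01,-3.8,0.5,0,8.5],[0,0,0.01,-3.8,0.6,0,8.5],[0,0,0.01,-3.8,0.6,0,8.5]],
])

```text
time: 34.42
ee_pos: [0.5053, 0.0765, 0.2373]
tcp_rot: [179.4, -0.0, -95.2]
wrist_force: [0.9, -0.7, -0.2]
opening: 0.0853
```

```bash
python3 -c "
from h import *
plan((.49,.2387,.22),-96.2)"
```

```text
at [0.5053 0.0765 0.2373] [179.4  -0.  -95.2] t 34.42 n 5 total tool shift cm [-16.01   2.97   1.76] turn [ 0.011 -0.     0.018]
[0.002, -0.0, 0.004] [-3.2, 0.59, 0.35]
[0.002, -0.0, 0.004] [-3.2, 0.61, 0.35]
[0.002, -0.0, 0.004] [-3.2, 0.62, 0.35]
[0.002, -0.0, 0.004] [-3.2, 0.63, 0.35]
[0.002, -0.0, 0.004] [-3.19, 0.64, 0.35]
```

Call:
servo_tool([
  [[0,0,0.005,-3.2,0.6,0,8.5],[0,0,0.005,-3.2,0.6,0.5,8.5],[0,0,0,-3.2,0.6,1.5,8.5],[0,0,0,-3.2,0.6,2.0,8.5],[0,0,0,-2,0.4,2.5,8.5],[0,0,0,0,0,2.5,8.5],[0,0,0,0,0,1.5,8.5],[0,0,0,0,0,0,8.5],[0,0,0,0,0,0,8.5]],
])

```text
time: 35.17
ee_pos: [0.4841, 0.2423, 0.1243]
tcp_rot: [179.2, -0.1, -95.2]
wrist_force: [1.5, -0.4, 1.1]
opening: 0.0847
```

```bash
python3 -c "
from h import *
plan((.49,.2387,.024),-96.2)
p=tool()[0];c=imaging.calibration('wrist');im=imaging.camera('wrist');cv2.imwrite('pics/w30.png',im)
print(proj(c,(.49,.2387,.08)))"
```

```text
at [0.4841 0.2423 0.1243] [ 1.792e+02 -1.000e-01 -9.520e+01] t 35.17 n 3 total tool shift cm [ 0.29 -0.76 10.02] turn [ 0.015 -0.002  0.017]
[0.005, -0.001, 0.006] [0.1, -0.25, 3.34]
[0.005, -0.001, 0.006] [0.1, -0.24, 3.34]
[0.005, -0.001, 0.006] [0.1, -0.22, 3.34]
[247.37106017 191.43873428]
```

View pics/w30.png

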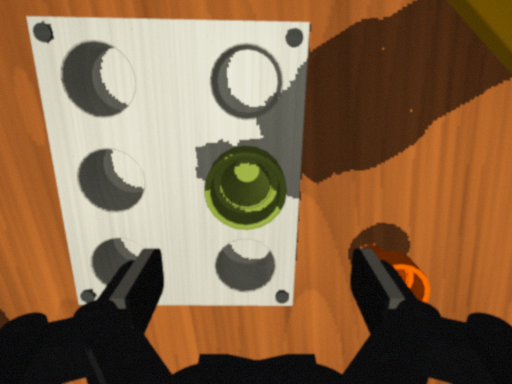

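Call:
servo_tool([
  [[0.005,0,0.015,0.2,-0.3,1,8.5],[0,0,0,0,0,2,8.5],[0,0,0,0,0,2,8.5],[0,0,0,0,0,1.5,8.5],[0,0,0,0,0,0.5,8.5],[0,0,0,0,0,0,8.5],[0,0,0,0,0,0,8.5]],
])

```text
time: 35.8
ee_pos: [0.4922, 0.238, 0.0577]
tcp_rot: [-179.9, 0.2, -96.7]
wrist_force: [-0.5, 0.3, -0.2]
opening: 0.085
```

```bash
python3 -c "
from h import *
plan((.49,.2387,.022),-96.2)
p=tool()[0];c=imaging.calibration('wrist');im=imaging.camera('wrist');cv2.imwrite('pics/w31.png',im)
print(proj(c,(.49,.2387,.08)))"
```

```text
at [0.4922 0.238  0.0577] [-179.9    0.2  -96.7] t 35.8 n 1 total tool shift cm [-0.03  0.23  3.57] turn [-0.002  0.004 -0.008]
[-0.002, 0.004, -0.008] [-0.03, 0.23, 3.57]
[261.28772061 239.20323193]
```

View pics/w31.png

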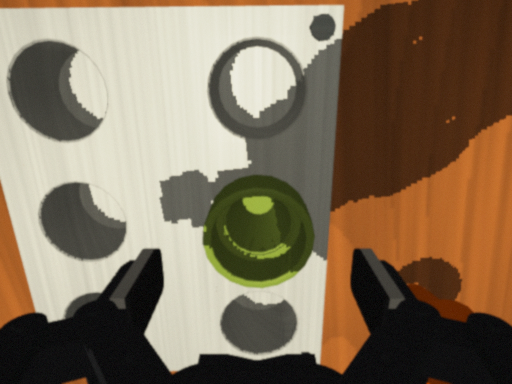

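Centred between the jaws at (259,236). Descending and gripping.

Call:
servo_tool([
  [[0,0,-0.005,0,0.1,1,8.5],[0,0,0,0,0,1.2,8.5],[0,0,0,0,0,1,8.5],[0,0,0,0,0,0.4,8.5],[0,0,0,0,0,0,8.5],[0,0,0,0,0,0,5.4],[0,0,0,0,0,0,5.4],[0,0,0,0,0,0,5.4],[0,0,0,0,0,0,5.4],[0,0,0,0,0,0,5.4],[0,0,0,0,0,0,5.4]],
])

```text
time: 36.77
ee_pos: [0.4933, 0.2392, 0.0218]
tcp_rot: [-179.6, 0.4, -96.4]
wrist_force: [0.2, 0.8, -0.4]
opening: 0.0594
```

```bash
python3 -c "
from h import *
plan((.49,.2387,.022),-96.2)
im=imaging.camera('wrist');cv2.imwrite('pics/w32.png',im)"
```

```text
at [0.4933 0.2392 0.0218] [-179.6    0.4  -96.4] t 36.77 n 1 total tool shift cm [ 0.09  0.32 -0.03] turn [-0.006  0.007 -0.003]
[-0.006, 0.007, -0.003] [0.09, 0.32, -0.03]
```

View pics/w32.png

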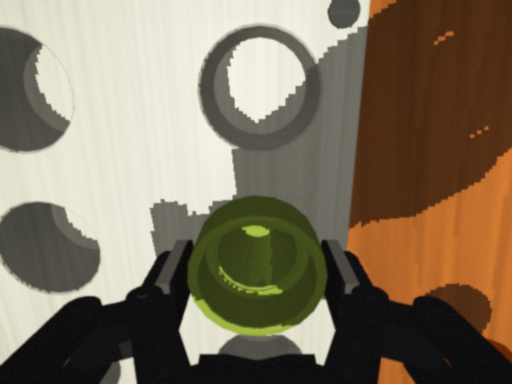

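Call:
servo_tool([
  [[0,0,0,0,0,-1,5.4],[0,0,0,0,0,-2,5.4],[0,0,0,0,0,-3.5,5.4],[0,0,0,0,0,-3.5,5.4],[0,0,0,0,0,-3.5,5.4],[0,0,0,0,0,-3.5,5.4],[0,0,0,0,0,-3.5,5.4],[0,0,0,0,0,-3,5.4],[0,0,0,0,0,-1,5.4],[0,0,0,2,0,0,5.4],[0,0,0,3.5,0,0,5.4],[0,0,0,3.7,0,0,5.4]],
])

```text
time: 37.82
ee_pos: [0.4785, 0.1475, 0.2844]
tcp_rot: [-179.5, 0.5, -96.0]
wrist_force: [1.3, -0.3, -0.2]
opening: 0.0596
```

```bash
python3 -c "
from h import *
plan((.551,-.29,.28),-88.8)"
```

```text
at [0.4785 0.1475 0.2844] [-179.5    0.5  -96. ] t 37.82 n 12 total tool shift cm [ 42.76 -11.75   0.17] turn [-0.008  0.008 -0.125]
[-0.001, 0.001, -0.01] [3.56, -0.98, 0.01]
[-0.001, 0.001, -0.01] [3.57, -0.94, 0.02]
[-0.001, 0.001, -0.01] [3.58, -0.9, 0.02]
[-0.001, 0.001, -0.01] [3.59, -0.87, 0.02]
[-0.001, 0.001, -0.01] [3.6, -0.83, 0.02]
[-0.001, 0.001, -0.01] [3.61, -0.79, 0.02]
[-0.001, 0.001, -0.01] [3.62, -0.75, 0.02]
[-0.001, 0.001, -0.01] [3.63, -0.72, 0.03]
[-0.001, 0.001, -0.01] [3.63, -0.68, 0.03]
[-0.001, 0.001, -0.01] [3.64, -0.64, 0.03]
[-0.001, 0.001, -0.01] [3.65, -0.6, 0.03]
[-0.001, 0.001, -0.01] [3.65, -0.57, 0.03]
```

Call:
servo_tool([
  [[0,0,-0.01,3.5,-1.0,0,5.4],[0,0,-0.01,3.5,-0.9,0,5.4],[0,0,-0.01,3.5,-0.9,0,5.4],[0,0,-0.01,3.5,-0.9,0,5.4],[0,0,-0.01,3.5,-0.8,0,5.4],[0,0,-0.01,3.5,-0.8,0,5.4],[0,0,-0.01,3.5,-0.7,0,5.4],[0,0,-0.01,3.5,-0.7,0,5.4],[0,0,-0.01,3.5,-0.7,0,5.4],[0,0,-0.01,3.5,-0.6,0,5.4],[0,0,-0.01,3.2,-0.5,0,5.4],[0,0,0,1.2,-0.2,0,5.4]],
])

```text
time: 38.82
ee_pos: [0.5417, -0.273, 0.2945]
tcp_rot: [-178.7, 0.3, -89.3]
wrist_force: [-0.6, 0.3, -0.6]
opening: 0.0599
```

Call:
servo_tool([
  [[0,0,0,0,0,0,5.4],[0,0,0,0,0,0,5.4]],
])

```text
time: 38.98
ee_pos: [0.5412, -0.2765, 0.2943]
tcp_rot: [-178.8, 0.3, -89.5]
wrist_force: [-0.3, 0.7, -0.4]
opening: 0.0594
```

```bash
python3 -c "
from h import *
plan((.551,-.2965,.18),-88.8)"
```

```text
at [ 0.5412 -0.2765  0.2943] [-178.8    0.3  -89.5] t 38.98 n 4 total tool shift cm [ 2.08 -0.72 11.44] turn [-0.021  0.006 -0.013]
[-0.005, 0.001, -0.003] [0.52, -0.18, 2.86]
[-0.005, 0.001, -0.003] [0.52, -0.19, 2.86]
[-0.005, 0.001, -0.003] [0.51, -0.21, 2.86]
[-0.005, 0.001, -0.003] [0.51, -0.22, 2.86]
```

Call:
servo_tool([
  [[-0.015,0,-0.01,1.5,-0.8,0,5.4],[0,0,0,0.3,-0.1,1.5,5.4],[0,0,0,0,0,3,5.4],[0,0,0,0,0,3,5.4],[0,0,0,0,0,2,5.4],[0,0,0,0,0,1,5.4],[0,0,0,0,0,0,5.4],[0,0,0,0,0,0,5.4]],
])

```text
time: 39.65
ee_pos: [0.5522, -0.2857, 0.1902]
tcp_rot: [-179.4, 0.3, -88.5]
wrist_force: [0.4, -0.1, -0.3]
opening: 0.0598
```

```bash
python3 -c "
from h import *
plan((.551,-.2965,.14),-88.8)
p=tool()[0];c=imaging.calibration('wrist');im=imaging.camera('wrist');cv2.imwrite('pics/w33.png',im)
print(proj(c,(.551,-.2965,.128)))"
```

```text
at [ 0.5522 -0.2857  0.1902] [-179.4    0.3  -88.5] t 39.65 n 2 total tool shift cm [1.1  0.2  5.02] turn [-0.01   0.005  0.004]
[-0.005, 0.002, 0.002] [0.55, 0.1, 2.51]
[-0.005, 0.002, 0.002] [0.54, 0.09, 2.51]
[259.65423978 173.69522024]
```

View pics/w33.png

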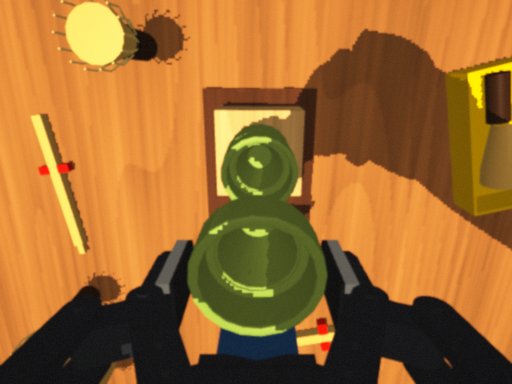

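Call:
servo_tool([
  [[-0.005,0,0,0.9,0,0.5,5.4],[0,0,0,0.1,0,1,5.4],[0,0,0,0,0,1.5,5.4],[0,0,0,0,0,0.5,5.4],[0,0,0,0,0,0,5.4],[0,0,0,0,0,0,5.4]],
])

```text
time: 40.2
ee_pos: [0.555, -0.2972, 0.1582]
tcp_rot: [-179.4, 0.0, -88.5]
wrist_force: [0.8, 0.8, -0.5]
opening: 0.059
```

```bash
python3 -c "
from h import *
plan((.551,-.2965,.094),-88.8)"
```

```text
at [ 0.555  -0.2972  0.1582] [-179.4    0.   -88.5] t 40.2 n 2 total tool shift cm [-0.08  0.47  6.41] turn [-0.011  0.001  0.005]
[-0.006, 0.0, 0.003] [-0.04, 0.23, 3.21]
[-0.006, 0.0, 0.003] [-0.04, 0.22, 3.21]
```

Call:
servo_tool([
  [[-0.01,0,0,0,0.3,0.5,5.4],[0,0,0,0,0,1,5.4],[0,0,0,0,0,1,5.4],[0,0,0,0,0,1,5.4],[0,0,0,0,0,0,5.4],[0,0,0,0,0,0,5.4]],
])

```text
time: 40.7
ee_pos: [0.5521, -0.2977, 0.1205]
tcp_rot: [-179.9, 0.0, -88.5]
wrist_force: [0.7, 0.3, -0.4]
opening: 0.0596
```

```bash
python3 -c "
from h import *
plan((.551,-.2965,.094),-88.8)
im=imaging.camera('wrist');cv2.imwrite('pics/w34.png',im)"
```

```text
at [ 0.5521 -0.2977  0.1205] [-179.9    0.   -88.5] t 40.7 n 1 total tool shift cm [-0.12  0.11  2.65] turn [-0.001  0.     0.005]
[-0.001, 0.0, 0.005] [-0.12, 0.11, 2.65]
```

View pics/w34.png

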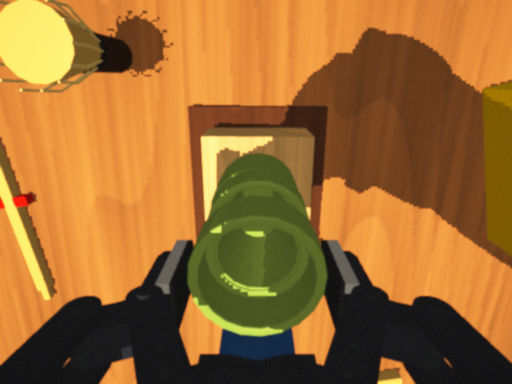

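Call:
servo_tool([
  [[0,0,0,-0.1,0.1,1,5.4],[0,0,0,0,0,0.8,5.4],[0,0,0,0,0,0.5,5.4],[0,0,0,0,0,0.3,5.4],[0,0,0,0,0,0,5.4],[0,0,0,0,0,0,5.4]],
])

```text
time: 41.25
ee_pos: [0.5516, -0.2969, 0.0944]
tcp_rot: [-179.9, -0.0, -88.5]
wrist_force: [0.3, 0.1, -1.8]
opening: 0.0597
```

```bash
python3 -c "
from h import *
plan((.551,-.2965,.094),-88.8)
im=imaging.camera('wrist');cv2.imwrite('pics/w35.png',im)"
```

```text
at [ 0.5516 -0.2969  0.0944] [-179.9   -0.   -88.5] t 41.25 n 1 total tool shift cm [-0.04  0.06  0.04] turn [-0.003 -0.001  0.005]
[-0.003, -0.001, 0.005] [-0.04, 0.06, 0.04]
```

View pics/w35.png

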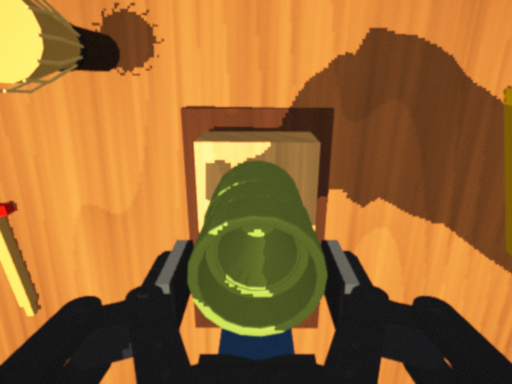

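Call:
servo_tool([
  [[0,0,0,0,0,0.1,5.4],[0,0,0,0,0,0,8.5],[0,0,0,0,0,0,8.5],[0,0,0,0,0,0,8.5],[0,0,0,0,0,0,8.5],[0,0,0,0,0,-1,8.5],[0,0,0,0,0,-2,8.5],[0,0,0,0,0,-3,8.5],[0,0,0,0,0,-3,8.5],[0,0,0,0,0,-3,8.5],[0,0,0,0,0,-2,8.5],[0,0,0,0,0,0,8.5]],
])

```text
time: 42.3
ee_pos: [0.5497, -0.2961, 0.2441]
tcp_rot: [-179.8, -0.1, -88.5]
wrist_force: [0.1, 0.1, 0.5]
opening: 0.0851
```

```bash
python3 -c "
from h import *
p=tool()[0];c=imaging.calibration('wrist');im=imaging.camera('wrist');cv2.imwrite('pics/w36.png',im)
print(p,proj(c,(.551,-.2965,.152)))
im=imaging.camera('scene');cv2.imwrite('pics/s36.png',im);big(im,180,110,320,225,'s36b')
im=imaging.camera('top');cv2.imwrite('pics/t36.png',im)
cs=imaging.calibration('scene')
for z in (.08,.104,.128,.152): print(z,proj(cs,(.551,-.2955,z)))"
```

```text
[ 0.54974532 -0.29606994  0.24406334] [255.75004463 175.99858688]
s36b scale 5.217391304347826
0.08 [214.45770877 144.82680345]
0.104 [213.98066128 140.62889711]
0.128 [213.48903317 136.30268475]
0.152 [212.98214561 131.84219272]
```

View pics/w36.png

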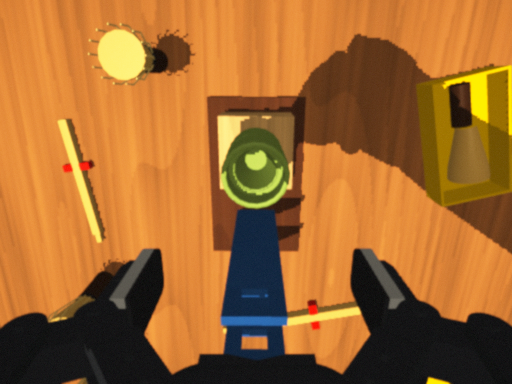

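View pics/s36b.png

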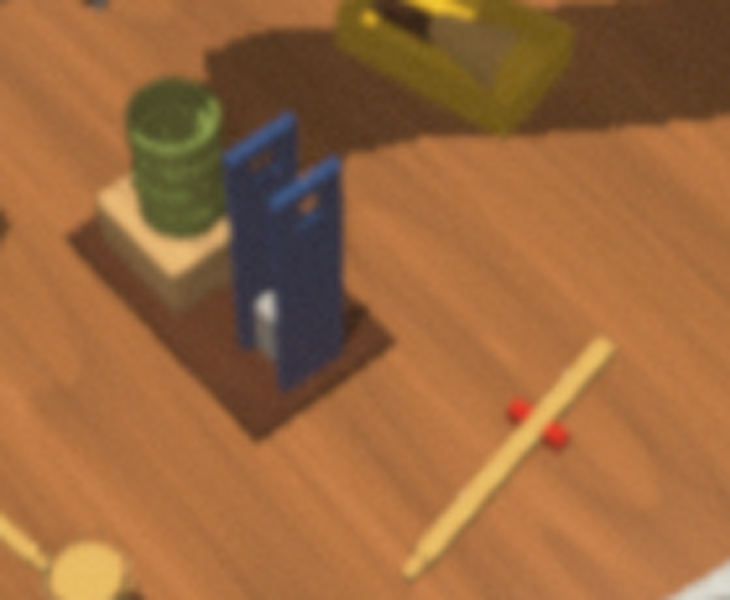

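View pics/t36.png

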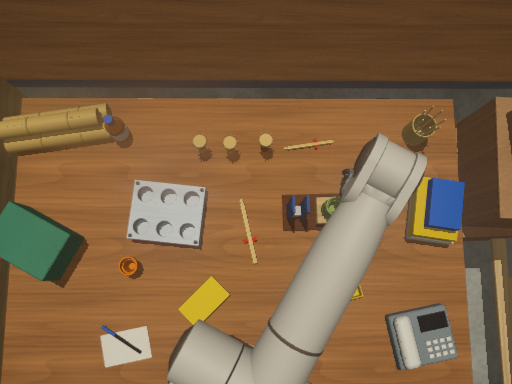

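Four cups are nested in one straight stack. The scene rim at crop (172,112) matches the predicted (172,114), and the die is empty. Bar A is still in place at top (241,200)–(256,263). Now heading for its handle.

```bash
python3 -c "
from h import *
plan((.4136,-.0461,.15),-167.5)"
```

```text
at [ 0.5491 -0.2957  0.2385] [ 1.799e+02  1.000e-01 -8.850e+01] t 42.45 n 12 total tool shift cm [-25.29  12.88   8.93] turn [0.003 0.    1.379]
[0.0, 0.0, 0.115] [-2.11, 1.07, 0.74]
[0.0, 0.0, 0.115] [-1.97, 1.31, 0.74]
[0.0, 0.0, 0.115] [-1.81, 1.53, 0.74]
[0.0, 0.0, 0.115] [-1.62, 1.72, 0.74]
[0.0, 0.0, 0.115] [-1.41, 1.9, 0.74]
[0.0, 0.0, 0.115] [-1.19, 2.05, 0.74]
[0.0, 0.0, 0.115] [-0.94, 2.17, 0.74]
[0.0, 0.0, 0.115] [-0.69, 2.26, 0.74]
[0.0, 0.0, 0.115] [-0.42, 2.33, 0.74]
[0.0, 0.0, 0.115] [-0.15, 2.36, 0.74]
[0.0, 0.0, 0.115] [0.12, 2.36, 0.74]
[0.0, 0.0, 0.115] [0.39, 2.33, 0.74]
```

Call:
servo_tool([
  [[0,0,0.115,-2.1,1.1,-1,8.5],[0,0,0.115,-2.0,1.3,0,8.5],[0,0,0.115,-1.8,1.5,0,8.5],[0,0,0.115,-1.6,1.7,0,8.5],[0,0,0.115,-1.4,1.9,0,8.5],[0,0,0.115,-1.2,2.0,0,7],[0,0,0.115,-0.9,2.2,1,5],[0,0,0.115,-0.7,2.3,1,4],[0,0,0.115,-0.4,2.3,1,4],[0,0,0.115,-0.1,2.4,1,4],[0,0,0.115,0.1,2.4,1,4],[0,0,0.115,0.4,2.3,1,4]],
])

```text
time: 43.45
ee_pos: [0.4059, -0.0341, 0.1677]
tcp_rot: [179.1, -1.6, -171.4]
wrist_force: [-0.1, 0.7, 0.5]
opening: 0.0402
```

Call:
servo_tool([
  [[0,0,0,0,0,0,4],[0,0,0,0,0,0,4],[0,0,0,0,0,0,4]],
])

```text
time: 43.7
ee_pos: [0.4011, -0.0308, 0.1621]
tcp_rot: [179.0, -2.1, -171.6]
wrist_force: [0.7, -0.7, -0.2]
opening: 0.0402
```

```bash
python3 -c "
from h import *
plan((.4136,-.0461,.06),-167.5)
c=imaging.calibration('wrist');im=imaging.camera('wrist');cv2.imwrite('pics/w37.png',im);print(proj(c,(.4136,-.0461,.014)),proj(c,(.3794,-.0537,.014)))"
```

```text
at [ 0.4011 -0.0308  0.1621] [ 179.    -2.1 -171.6] t 43.7 n 3 total tool shift cm [-1.38 -1.88 10.14] turn [ 0.019 -0.035 -0.072]
[0.006, -0.012, -0.024] [-0.46, -0.63, 3.38]
[0.006, -0.012, -0.024] [-0.4, -0.61, 3.39]
[0.006, -0.012, -0.024] [-0.35, -0.6, 3.4]
[237.69819775 175.44881689] [234.60203343 141.62414366]
```

View pics/w37.png

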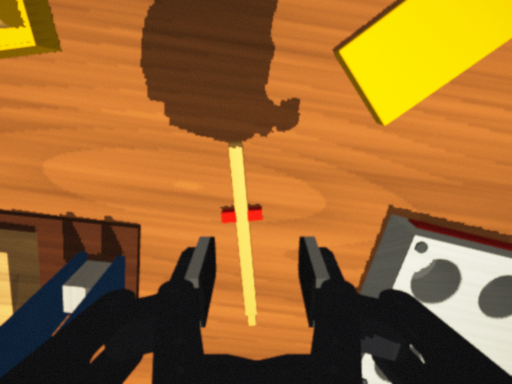

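Call:
servo_tool([
  [[0.01,-0.02,-0.04,-0.7,-0.9,1,4],[0,-0.01,-0.03,-0.6,-0.7,2,4],[0,0,0,0,0,2.5,4],[0,0,0,0,0,2.5,4],[0,0,0,0,0,1,4],[0,0,0,0,0,0,4],[0,0,0,0,0,0,4]],
])

```text
time: 44.33
ee_pos: [0.4192, -0.0494, 0.0693]
tcp_rot: [179.6, -0.1, -167.2]
wrist_force: [0.7, 0.1, 0.7]
opening: 0.0398
```

```bash
python3 -c "
from h import *
plan((.4136,-.0461,.0),-167.5)
c=imaging.calibration('wrist');im=imaging.camera('wrist');cv2.imwrite('pics/w38.png',im);print(proj(c,(.4136,-.0461,.014)),proj(c,(.3794,-.0537,.014)))"
```

```text
at [ 0.4192 -0.0494  0.0693] [ 1.796e+02 -1.000e-01 -1.672e+02] t 44.33 n 2 total tool shift cm [0.46 0.4  6.94] turn [ 0.007 -0.002  0.006]
[0.004, -0.001, 0.003] [0.23, 0.2, 3.47]
[0.004, -0.001, 0.003] [0.23, 0.21, 3.47]
[262.18016336 184.38265192] [262.69810984 137.62312126]
```

View pics/w38.png

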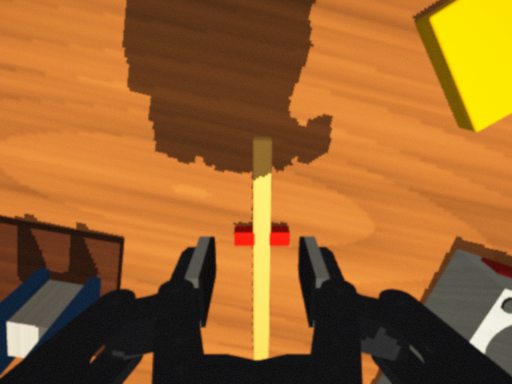

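Call:
servo_tool([
  [[0,0,0,0.3,0.2,1,4],[0,0,0,0,0,2,4],[0,0,0,0,0,2,4],[0,0,0,0,0,1,4],[0,0,0,0,0,0,4],[0,0,0,0,0,0,4]],
])

```text
time: 44.88
ee_pos: [0.4193, -0.0481, 0.0125]
tcp_rot: [179.8, 0.4, -167.1]
wrist_force: [0.3, 0.4, 0.1]
opening: 0.0399
```

```bash
python3 -c "
from h import *
plan((.4136,-.0461,.0),-167.5)
c=imaging.calibration('wrist');im=imaging.camera('wrist');cv2.imwrite('pics/w39.png',im);print(proj(c,(.4136,-.0461,.014)),proj(c,(.3794,-.0537,.014)))"
```

```text
at [ 0.4193 -0.0481  0.0125] [ 179.8    0.4 -167.1] t 44.88 n 1 total tool shift cm [0.52 0.31 1.25] turn [0.004 0.007 0.007]
[0.004, 0.007, 0.007] [0.52, 0.31, 1.25]
[262.23895892 213.70566665] [262.9851042  154.81886249]
```

View pics/w39.png

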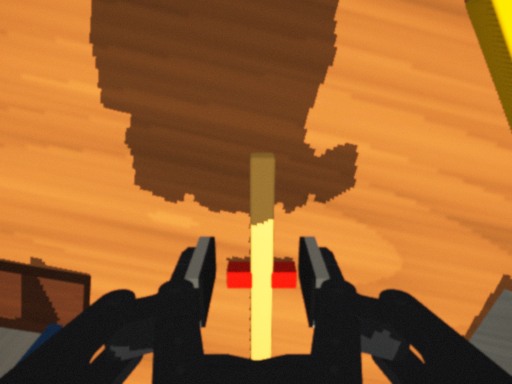

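Call:
servo_tool([
  [[0,0,0,0.4,0.3,0.5,4],[0,0,0,0,0,1,4],[0,0,0,0,0,0.8,4],[0,0,0,0,0,0.5,4],[0,0,0,0,0,0,4],[0,0,0,0,0,0,4]],
])

```text
time: 45.43
ee_pos: [0.4162, -0.0458, -0.0154]
tcp_rot: [179.9, 0.6, -167.1]
wrist_force: [-0.1, 0.5, 0.6]
opening: 0.0403
```

```bash
python3 -c "
from h import *
plan((.4136,-.0461,-.03),-167.5)
c=imaging.calibration('wrist');im=imaging.camera('wrist');cv2.imwrite('pics/w40.png',im);print(proj(c,(.4136,-.0461,.014)),proj(c,(.3794,-.0537,.014)))"
```

```text
at [ 0.4162 -0.0458 -0.0154] [ 179.9    0.6 -167.1] t 45.43 n 1 total tool shift cm [0.27 0.02 1.46] turn [0.002 0.011 0.007]
[0.002, 0.011, 0.007] [0.27, 0.02, 1.46]
[257.3802481  240.55570655] [257.92449741 173.9319083 ]
```

View pics/w40.png

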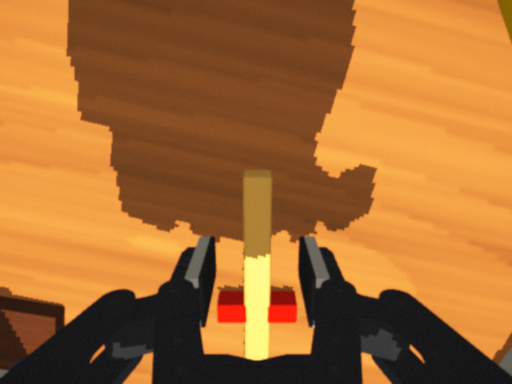

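The bar is centred between the fingers at col 257. Still no table contact at TCP z = −15 mm, which confirms the tip offset. Continuing in small steps.

Call:
servo_tool([
  [[0,0,0,0.2,0,0.5,4],[0,0,0,0,0,0.5,4],[0,0,0,0,0,0.2,4],[0,0,0,0,0,0,4],[0,0,0,0,0,0,4]],
])

```text
time: 45.9
ee_pos: [0.4145, -0.0463, -0.0283]
tcp_rot: [179.9, 0.6, -167.1]
wrist_force: [0.0, 0.4, 1.1]
opening: 0.0401
```

```bash
python3 -c "
from h import *
plan((.4136,-.0461,-.03),-167.5)
c=imaging.calibration('wrist');im=imaging.camera('wrist');cv2.imwrite('pics/w41.png',im);p=tool()[0]
im=imaging.camera('scene');cs=imaging.calibration('scene');u,v=map(int,proj(cs,(.4136,-.0461,.01)));print(u,v);big(cv2.convertScaleAbs(im,alpha=1.5,beta=10),u-50,v-45,u+50,v+30,'s41')"
```

```text
at [ 0.4145 -0.0463 -0.0283] [ 179.9    0.6 -167.1] t 45.9 n 1 total tool shift cm [0.08 0.04 0.17] turn [0.002 0.011 0.007]
[0.002, 0.011, 0.007] [0.08, 0.04, 0.17]
290 182
s41 scale 8.0
```

View pics/w41.png

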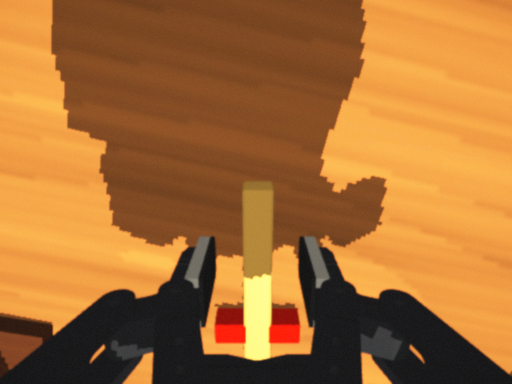

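View pics/s41.png

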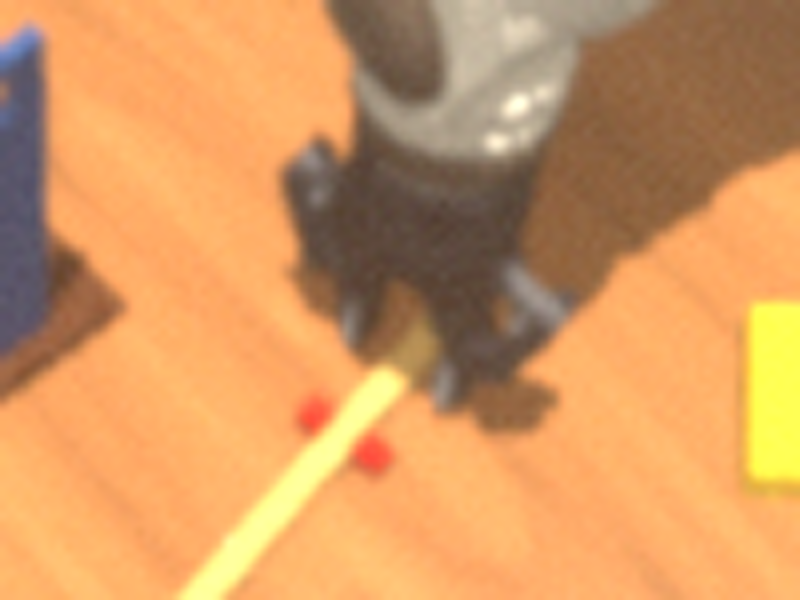

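Call:
servo_tool([
  [[0,0,0,0,0,0.4,4],[0,0,0,0,0,0,4],[0,0,0,0,0,0,1],[0,0,0,0,0,0,1],[0,0,0,0,0,0,1],[0,0,0,0,0,0,1],[0,0,0,0,0,0,1]],
], force=40)

```text
time: 46.58
ee_pos: [0.4152, -0.0463, -0.0319]
tcp_rot: [179.9, 0.7, -167.1]
wrist_force: [0.1, 0.5, 0.4]
opening: 0.0124
```

```bash
python3 -c "
from h import *
plan((.4136,-.0461,-.03),-167.5)
im=imaging.camera('wrist');cv2.imwrite('pics/w42.png',im)"
```

```text
at [ 0.4152 -0.0463 -0.0319] [ 179.9    0.7 -167.1] t 46.58 n 1 total tool shift cm [ 0.15  0.06 -0.19] turn [0.002 0.012 0.007]
[0.002, 0.012, 0.007] [0.15, 0.06, -0.19]
```

View pics/w42.png

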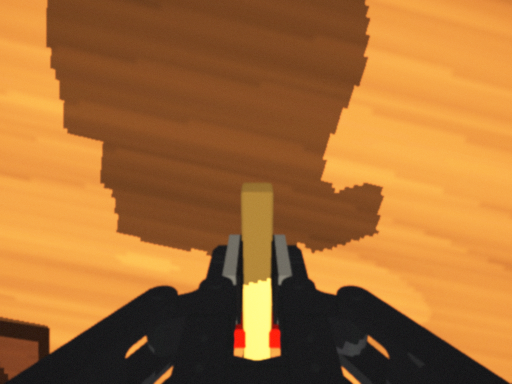

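Gripped at 12.4 mm (the bar is 14 mm, and cups also read about 1 mm low). Lifting a little to check.

Call:
servo_tool([
  [[0,0,0,0,0,-0.5,1],[0,0,0,0,0,-1,1],[0,0,0,0,0,-2,1],[0,0,0,0,0,-2,1],[0,0,0,0,0,-2,1],[0,0,0,0,0,-2,1],[0,0,0,0,0,0,1]],
], force=60)

```text
time: 47.22
ee_pos: [0.4124, -0.0466, 0.0702]
tcp_rot: [179.9, 0.6, -167.1]
wrist_force: [-0.1, -0.9, -0.0]
opening: 0.0119
```

```bash
python3 -c "
from h import *
plan((.4136,-.0461,.15),-167.5)
im=imaging.camera('wrist');cv2.imwrite('pics/w43.png',im)
im=imaging.camera('scene');cs=imaging.calibration('scene');u,v=map(int,proj(cs,(.4136,-.0461,.08)));print(u,v);big(cv2.convertScaleAbs(im,alpha=1.5,beta=10),u-60,v-30,u+40,v+45,'s43')"
```

```text
at [ 0.4124 -0.0466  0.0702] [ 179.9    0.6 -167.1] t 47.22 n 3 total tool shift cm [-0.21  0.04 -7.98] turn [0.003 0.01  0.007]
[0.001, 0.003, 0.002] [-0.07, 0.01, -2.66]
[0.001, 0.003, 0.002] [-0.06, 0.01, -2.66]
[0.001, 0.003, 0.002] [-0.05, 0.01, -2.66]
292 171
s43 scale 8.0
```

View pics/w43.png

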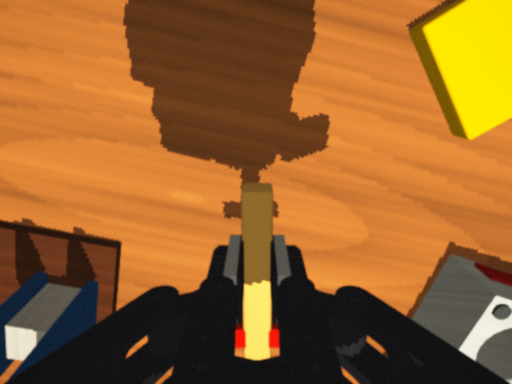

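View pics/s43.png

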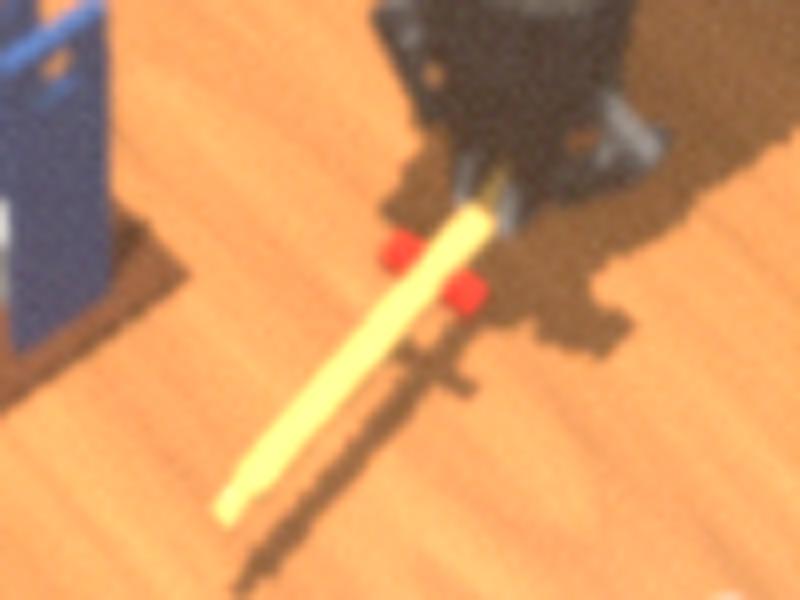

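Run:
```python
from h import *
im=cv2.imread('pics/w36.png');big(im,200,280,320,360,'w36z')
# wrist calib at that time: rebuild from tool pose
p=np.array([0.54974532,-0.29606994,0.24406334]);Rm=R.from_euler('xyz',[-179.8,-.1,-88.5],degrees=True).as_matrix()
pn,Rn,o=tool();c=imaging.calibration('wrist');T=c['camera_from_world']
# cam_from_tool const
Tt=np.eye(4);Tt[:3,:3]=Rn;Tt[:3,3]=pn;CT=T@Tt
T0=np.eye(4);T0[:3,:3]=Rm;T0[:3,3]=p
c['camera_from_world']=CT@np.linalg.inv(T0)
for u,v in [(222,322),(287,322),(222,318),(287,318),(222,326),(287,326)]: print(plane(c,u,v,.22).round(4))
for y in (.087,.095,.129,.137):
    for x in (-.025,.025):
        q=np.array([.5503,-.2955,.22])+np.array([x*1+ -.021*y, .021*x+y,0]); print(y,x,proj(c,q).round(1))
```

```text
w36z scale 6.666666666666667
[ 0.5734 -0.2018  0.22  ]
[ 0.5247 -0.2032  0.22  ]
[ 0.5734 -0.2055  0.22  ]
[ 0.5249 -0.2069  0.22  ]
[ 0.5734 -0.1982  0.22  ]
[ 0.5245 -0.1996  0.22  ]
0.087 -0.025 [289.1 315.6]
0.087 0.025 [221.8 315.2]
0.095 -0.025 [288.7 324.5]
0.095 0.025 [222.1 324. ]
0.129 -0.025 [287.2 360.1]
0.129 0.025 [223.3 359.6]
0.137 -0.025 [286.8 368. ]
0.137 0.025 [223.6 367.6]
```

View pics/w36z.png

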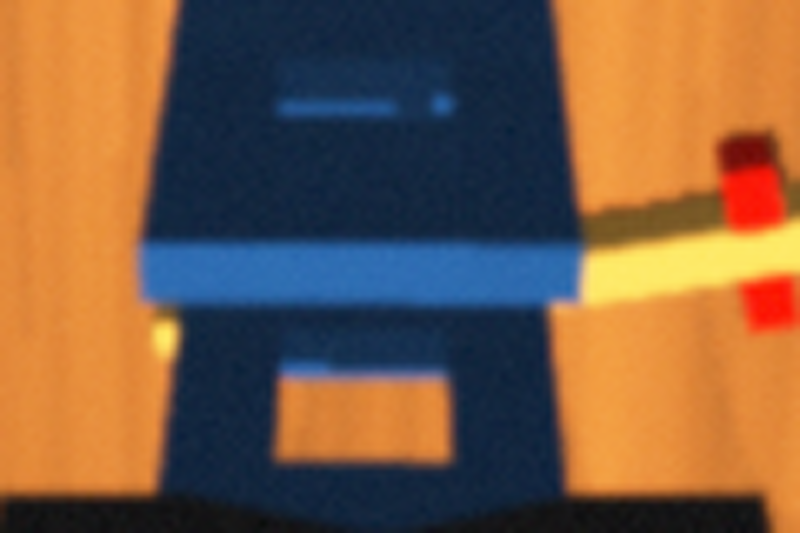

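The plate tops in the wrist view match the model to about 1 mm, so the eye is at (0.5485,−0.184,0.197). The bar axis sits 39 mm above TCP, and TCP is at bar x = −73.5 mm. Raising and turning.

Call:
servo_tool([
  [[0,0,0,0,0,-2,1],[0,0,0,0,0,-3.5,1],[0,0,0,0,0,-3.5,1],[0,0,0,0,0,-3.5,1],[0,0,0,0,0,-3,1],[0,0,0,0,0,-1,1],[0,0,0,0,0,0,1]],
])

```text
time: 47.9
ee_pos: [0.4061, -0.0469, 0.2305]
tcp_rot: [179.5, -0.4, -167.1]
wrist_force: [0.3, 0.4, 0.3]
opening: 0.012
```

```bash
python3 -c "
from h import *
plan((.5427,.0544,.24),91.4);print(tool()[2]['q'])"
```

```text
at [ 0.4061 -0.0469  0.2305] [ 179.5   -0.4 -167.1] t 47.9 n 15 total tool shift cm [-15.57   6.83  -1.  ] turn [ 0.    -0.013  1.771]
[0.0, -0.001, 0.118] [-1.04, 0.46, -0.07]
[0.0, -0.001, 0.118] [-0.98, 0.57, -0.07]
[0.0, -0.001, 0.118] [-0.9, 0.69, -0.06]
[0.0, -0.001, 0.118] [-0.82, 0.79, -0.06]
[0.0, -0.001, 0.118] [-0.72, 0.88, -0.06]
[0.0, -0.001, 0.118] [-0.61, 0.96, -0.06]
[0.0, -0.001, 0.118] [-0.49, 1.02, -0.06]
[0.0, -0.001, 0.118] [-0.37, 1.07, -0.06]
[0.0, -0.001, 0.118] [-0.24, 1.11, -0.06]
[0.0, -0.001, 0.118] [-0.11, 1.13, -0.06]
[0.0, -0.001, 0.118] [0.03, 1.13, -0.06]
[0.0, -0.001, 0.118] [0.16, 1.12, -0.06]
[0.0, -0.001, 0.118] [0.29, 1.1, -0.06]
[0.0, -0.001, 0.118] [0.42, 1.05, -0.06]
[0.0, -0.001, 0.118] [0.54, 1.0, -0.06]
[ -6.84022471 -12.5816103   -2.60046936 100.52624052   0.32931965
 -19.73877791]
```

Call:
servo_tool([
  [[0,0,0.11,-1.5,0.7,-0.5,1],[0,0,0.11,-1.4,0.8,-0.5,1],[0,0,0.11,-1.2,0.9,0,1],[0,0,0.11,-1.1,1.1,0,1],[0,0,0.11,-1.0,1.2,0,1],[0,0,0.11,-0.8,1.3,0,1],[0,0,0.11,-0.6,1.4,0,1],[0,0,0.11,-0.4,1.4,0,1],[0,0,0.11,-0.3,1.5,0,1],[0,0,0.11,-0.1,1.5,0,1],[0,0,0.11,0,1,0,1],[0,0,0.11,0,0.5,0,1]],
])

```text
time: 48.9
ee_pos: [0.5396, 0.0625, 0.2171]
tcp_rot: [-178.3, -1.1, 113.8]
wrist_force: [-1.0, -1.4, -1.2]
opening: 0.0119
```

```bash
python3 -c "
from h import *
plan((.5427,.0544,.24),91.4);print(tool()[2]['q'])"
```

```text
at [0.5396 0.0625 0.2171] [-178.3   -1.1  113.8] t 48.9 n 4 total tool shift cm [-0.82 -0.11 -2.31] turn [-0.033 -0.013  0.39 ]
[-0.008, -0.003, 0.098] [-0.2, -0.03, -0.58]
[-0.008, -0.003, 0.098] [-0.21, -0.0, -0.58]
[-0.008, -0.003, 0.098] [-0.21, 0.02, -0.58]
[-0.008, -0.003, 0.098] [-0.21, 0.05, -0.57]
[ 6.28262416  6.79996598 14.42591063 99.59719783  0.54252809 72.50448014]
```

Call:
servo_tool([
  [[-0.01,-0.003,0.1,-0.2,0,0,1],[-0.01,-0.003,0.1,-0.2,0,0,1],[-0.01,-0.003,0.1,-0.2,0,0,1],[0,0,0.07,-0.1,0,0,1],[0,0,0.01,0,0,1.5,1],[0,0,0,0,0,2,1],[0,0,0,0,0,1.5,1],[0,0,0,0,0,0,1],[0,0,0,0,0,0,1],[0,0,0,0,0,0,1]],
])

```text
time: 49.73
ee_pos: [0.5354, 0.0567, 0.1441]
tcp_rot: [-178.3, -0.2, 90.5]
wrist_force: [0.9, -0.2, -0.6]
opening: 0.012
```

```bash
python3 -c "
from h import *
plan((.5427,.0544,.158),91.4)
im=imaging.camera('wrist');cv2.imwrite('pics/w44.png',im)
im=imaging.camera('scene');cv2.imwrite('pics/s44f.png',im);big(im,190,110,330,225,'s44')
im=imaging.camera('top');cv2.imwrite('pics/t44.png',im);big(im,190,160,350,260,'t44z')"
```

```text
at [0.5354 0.0567 0.1441] [-178.3   -0.2   90.5] t 49.73 n 1 total tool shift cm [-0.23  0.69 -1.41] turn [-0.03  -0.003 -0.016]
[-0.03, -0.003, -0.016] [-0.23, 0.69, -1.41]
s44 scale 5.217391304347826
t44z scale 5.0
```

View pics/s44.png

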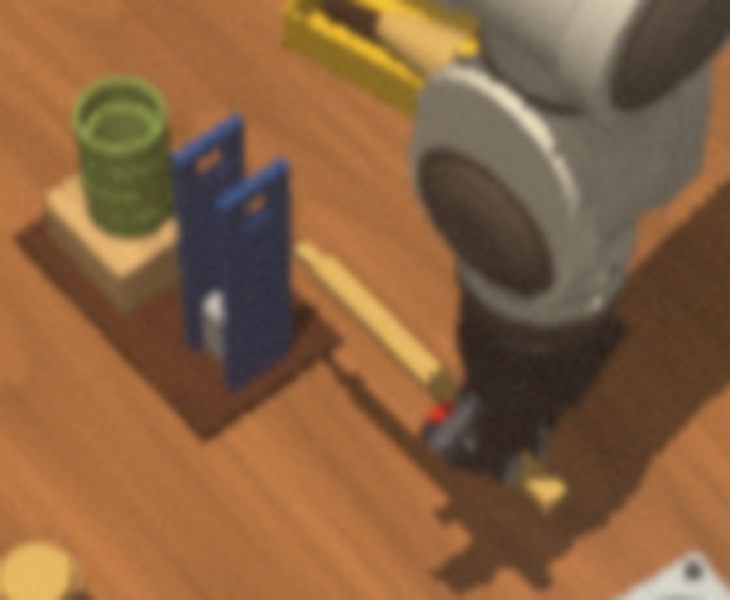

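View pics/t44z.png

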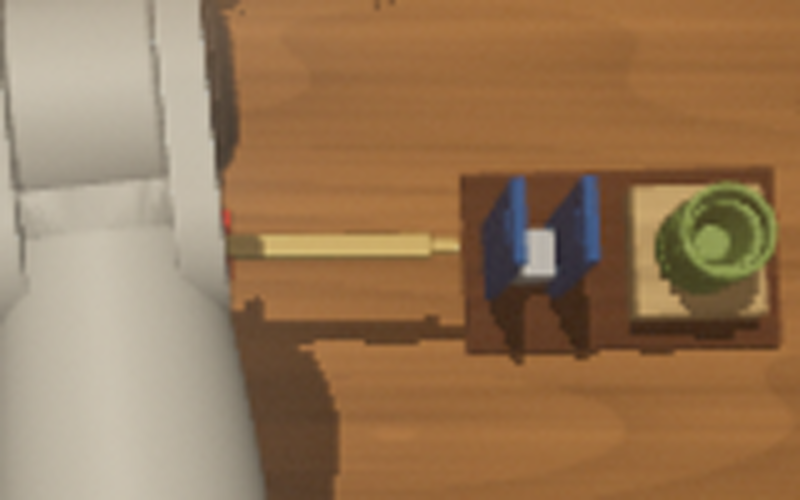

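Call:
servo_tool([
  [[-0.02,0,-0.01,0,0.5,-0.6,1],[-0.01,0,-0.005,-0.1,0.1,-0.5,1],[0,0,0,0,0,0,1],[0,0,0,0,0,0,1]],
])

```text
time: 50.22
ee_pos: [0.5444, 0.0558, 0.1602]
tcp_rot: [179.4, -0.2, 91.4]
wrist_force: [0.1, -0.7, -0.1]
opening: 0.0118
```

```bash
cat > tri.py <<'E'
from h import *
from scipy.optimize import lsq_linear
def tri(a,b):
    A=[];B=[]
    for n,(u,v) in (('scene',a),('top',b)):
        c=imaging.calibration(n);o,d=ray(c,u,v);d/=np.linalg.norm(d);P=np.eye(3)-np.outer(d,d);A.append(P);B.append(P@o)
    x,res,_,_=np.linalg.lstsq(np.vstack(A),np.hstack(B),rcond=None);return x,np.sqrt(res)
E
python3 -c "
from h import *
plan((.5427,.0544,.158),91.4)
im=imaging.camera('scene');cv2.imwrite('pics/s45f.png',im);big(im,230,140,290,190,'s45')
im=imaging.camera('top');cv2.imwrite('pics/t45.png',im);big(im,230,190,310,230,'t45z')
im=imaging.camera('wrist');cv2.imwrite('pics/w45.png',im)"
```

```text
at [0.5444 0.0558 0.1602] [179.4  -0.2  91.4] t 50.22 n 1 total tool shift cm [-0.13 -0.18  0.21] turn [ 0.01  -0.003  0.001]
[0.01, -0.003, 0.001] [-0.13, -0.18, 0.21]
s45 scale 12.0
t45z scale 10.0
```

View pics/s45.png

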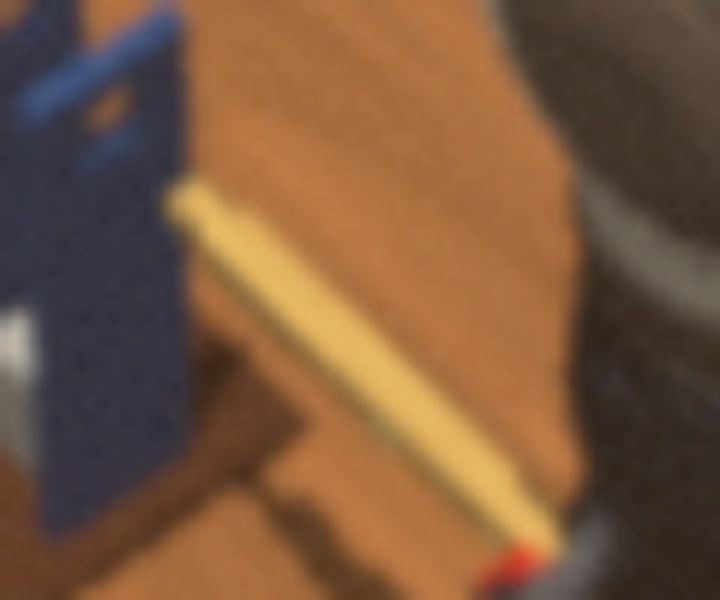

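View pics/t45z.png

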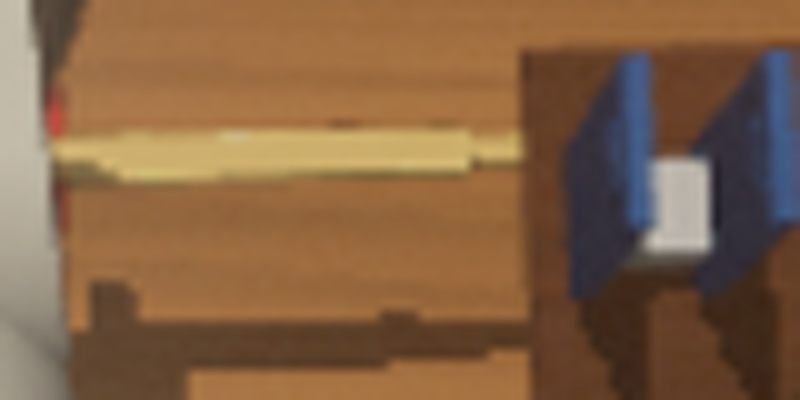

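View pics/w45.png

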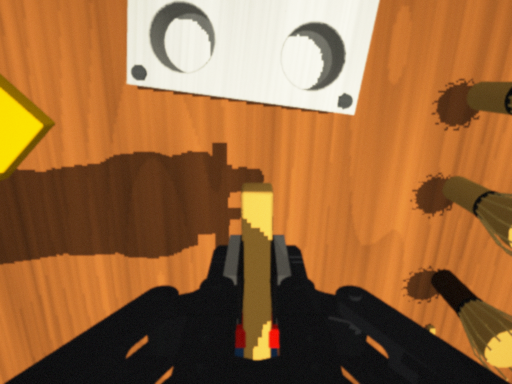

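Run:
```python
from tri import *
f=lambda u,v,s,x,y:(x+(u+.5)/s-.5,y+(v+.5)/s-.5)
print('tip',tri(f(181,200,12,230,140),f(523,149,10,230,190)))
print('shoulder?',tri(f(235,215,12,230,140),f(471,151,10,230,190)))
print('cross end',tri(f(540,540,12,230,140),f(62,158,10,230,190)))
cs=imaging.calibration('scene')
e=np.array([.5485,-.184,.197]);yv=np.array([-.0244,.9997,0]);xv=np.array([.9997,.0244,0])
for dx,dz in ((-.011,-.011),(-.011,.011),(.011,.011),(.011,-.011),(-.025,.023),(.025,.023)):
    q=proj(cs,e+yv*.025+xv*dx+[0,0,dz]);print(dx,dz,((q-[230,140]+.5)*12-.5).round(0))
```

```text
tip (array([ 0.54841992, -0.13042551,  0.1953512 ]), array([0.00119542]))
shoulder? (array([ 0.54579569, -0.11357828,  0.20588411]), array([0.00028002]))
cross end (array([0.54534667, 0.00530112, 0.20142573]), array([0.00134239]))
-0.011 -0.011 [149. 126.]
-0.011 0.011 [149.  76.]
0.011 0.011 [ 82. 122.]
0.011 -0.011 [ 84. 172.]
-0.025 0.023 [191.  19.]
0.025 0.023 [ 38. 123.]
```

The triangulated tip is at (0.548,−0.130,0.195), within 3 mm of kinematics and on the eyelet line. After a small correction I'll begin inserting in short calls.

Call:
servo_tool([
  [[0.005,0,0,-0.3,-0.1,0.1,1],[0,0,0,-0.5,0,0,1],[0,0,0,-0.5,0,0,1],[0,0,0,-0.2,0,0,1],[0,0,0,0,0,0,1],[0,0,0,0,0,0,1]],
])

```text
time: 50.87
ee_pos: [0.543, 0.0388, 0.1572]
tcp_rot: [179.9, -0.2, 91.4]
wrist_force: [0.1, 0.1, 0.2]
opening: 0.0123
```

```bash
python3 -c "
from h import *
plan((.5467,-.1105,.159),91.4)
im=imaging.camera('scene');big(im,220,130,280,180,'s46')
im=imaging.camera('top');big(im,250,185,330,225,'t46z')"
```

```text
at [0.543  0.0388 0.1572] [179.9  -0.2  91.4] t 50.87 n 4 total tool shift cm [-14.93   0.    -0.22] turn [ 0.001 -0.003  0.   ]
[0.0, -0.001, 0.0] [-3.73, 0.0, -0.06]
[0.0, -0.001, 0.0] [-3.73, 0.0, -0.05]
[0.0, -0.001, 0.0] [-3.73, 0.0, -0.05]
[0.0, -0.001, 0.0] [-3.73, 0.0, -0.05]
s46 scale 12.0
t46z scale 10.0
```

View pics/s46.png

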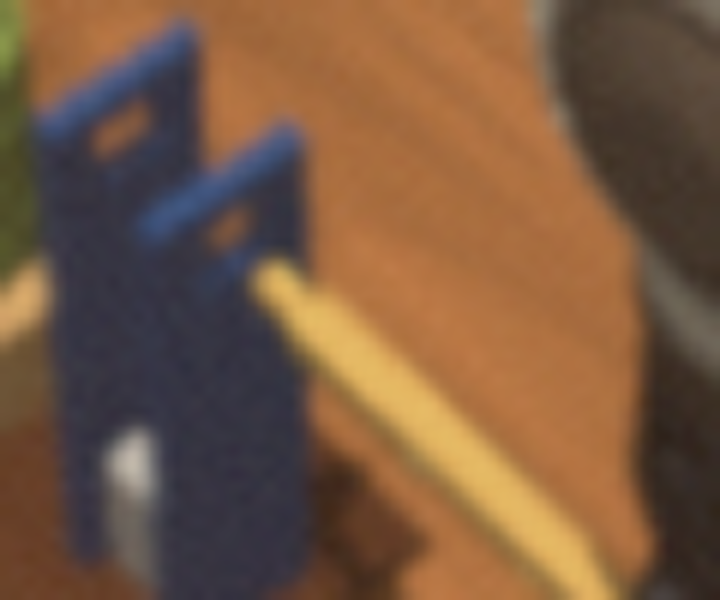

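View pics/t46z.png

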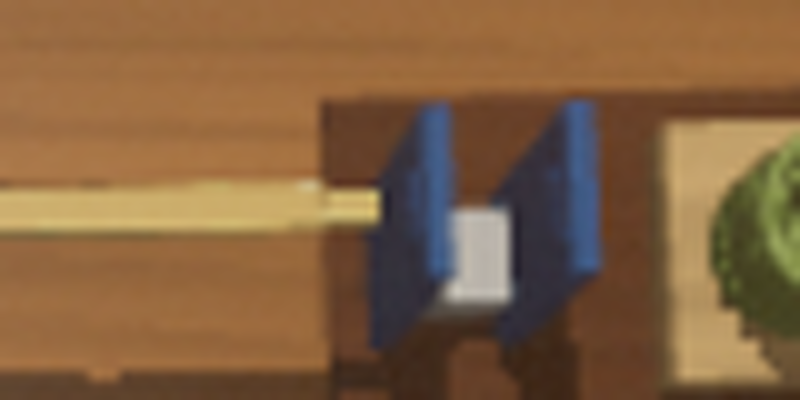

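On line: extended, the tip heads to (236,240) in this crop, and the hole centre is at (236,244). Inserting through the first plate.

Call:
servo_tool([
  [[0,0,0,-0.7,0,-0.1,1],[0,0,0,-0.7,0,0,1],[0,0,0,-0.7,0,0,1],[0,0,0,-0.4,0,0,1],[0,0,0,0,0,0,1],[0,0,0,0,0,0,1]],
])

```text
time: 51.47
ee_pos: [0.5437, 0.0111, 0.1585]
tcp_rot: [179.9, -0.2, 91.4]
wrist_force: [-0.7, -0.2, -0.8]
opening: 0.0122
```

```bash
python3 -c "
from h import *
plan((.5467,-.1105,.159),91.4)
im=imaging.camera('scene');big(im,220,130,280,180,'s47')
im=imaging.camera('top');big(im,250,185,330,225,'t47z')"
```

```text
at [0.5437 0.0111 0.1585] [179.9  -0.2  91.4] t 51.47 n 4 total tool shift cm [-1.217e+01 -1.000e-02 -9.000e-02] turn [ 0.002 -0.003  0.   ]
[0.0, -0.001, 0.0] [-3.04, -0.0, -0.02]
[0.0, -0.001, 0.0] [-3.04, -0.0, -0.02]
[0.0, -0.001, 0.0] [-3.04, -0.0, -0.02]
[0.0, -0.001, 0.0] [-3.04, -0.0, -0.02]
s47 scale 12.0
t47z scale 10.0
```

View pics/s47.png

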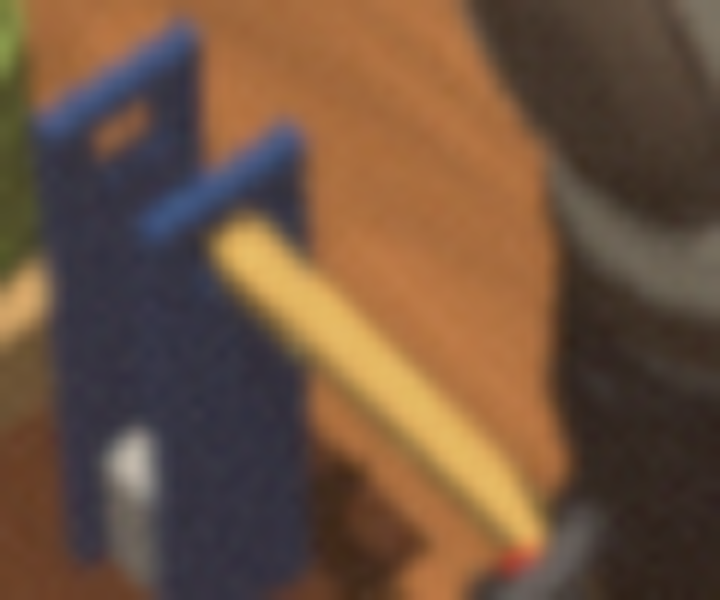

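View pics/t47z.png

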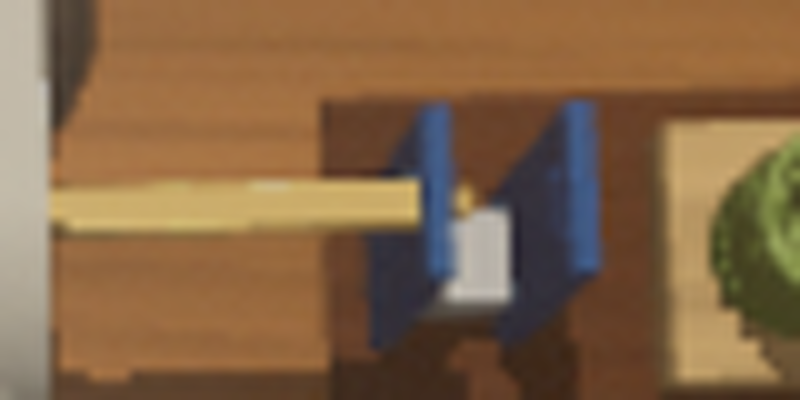

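The tip shows between the plates at top-crop (465,200), with no force. Continuing through the second eyelet.

Call:
servo_tool([
  [[0,0,0,-0.7,0,0,1],[0,0,0,-0.7,0,0,1],[0,0,0,-0.7,0,0,1],[0,0,0,-0.7,0,0,1],[0,0,0,-0.7,0,0,1],[0,0,0,-0.4,0,0,1],[0,0,0,0,0,0,1],[0,0,0,0,0,0,1]],
])

```text
time: 52.23
ee_pos: [0.5448, -0.032, 0.1582]
tcp_rot: [179.9, -0.2, 91.4]
wrist_force: [-0.3, -0.7, 0.0]
opening: 0.0121
```

```bash
python3 -c "
from h import *
plan((.5467,-.1105,.159),91.4)
im=imaging.camera('scene');big(im,220,130,280,180,'s48')
im=imaging.camera('top');big(im,250,185,330,225,'t48z')"
```

```text
at [ 0.5448 -0.032   0.1582] [179.9  -0.2  91.4] t 52.23 n 3 total tool shift cm [-7.86 -0.   -0.1 ] turn [ 0.002 -0.003  0.001]
[0.001, -0.001, 0.0] [-2.62, -0.0, -0.03]
[0.001, -0.001, 0.0] [-2.62, -0.0, -0.03]
[0.001, -0.001, 0.0] [-2.62, 0.0, -0.03]
s48 scale 12.0
t48z scale 10.0
```

View pics/s48.png

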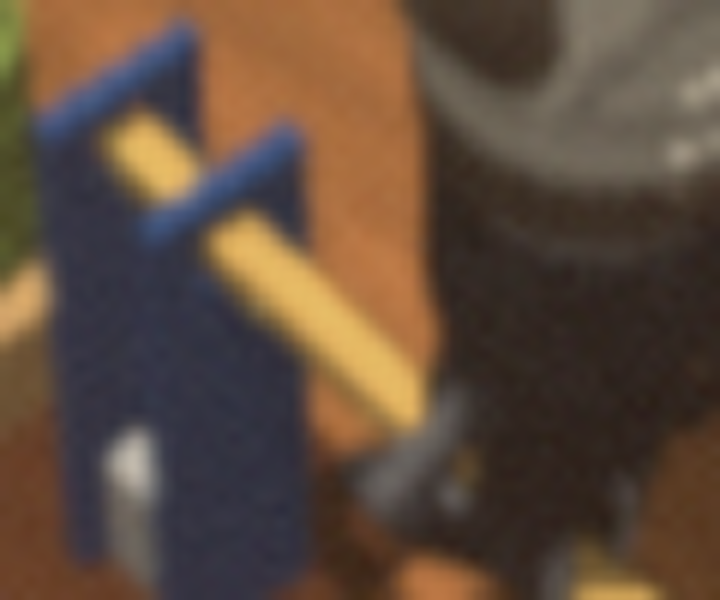

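View pics/t48z.png

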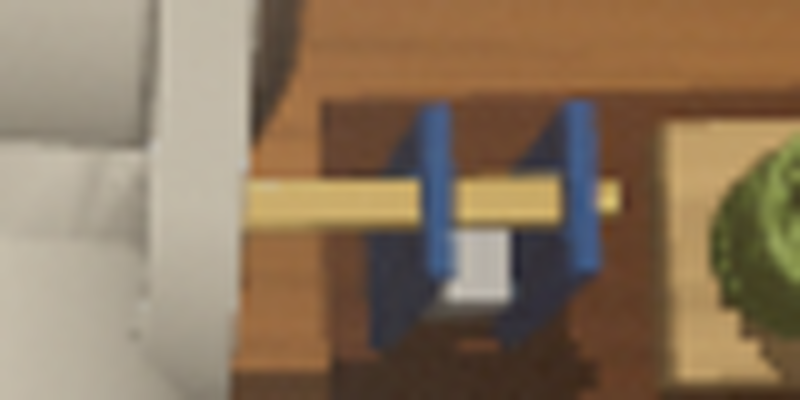

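The tip emerges past the second plate at (610,195). Advancing to near home.

Call:
servo_tool([
  [[0,0,0,-0.9,0,0,1],[0,0,0,-0.9,0,0,1],[0,0,0,-0.9,0,0,1],[0,0,0,-0.9,0,0,1],[0,0,0,-0.9,0,0,1],[0,0,0,-0.9,0,0,1],[0,0,0,-0.8,0,0,1],[0,0,0,-0.4,0,0,1],[0,0,0,0,0,0,1],[0,0,0,0,0,0,1]],
])

```text
time: 53.17
ee_pos: [0.5465, -0.1054, 0.1579]
tcp_rot: [179.9, -0.2, 91.5]
wrist_force: [-0.2, -0.0, -0.8]
opening: 0.0123
```

```bash
python3 -c "
from h import *
plan((.5467,-.1105,.159),91.4)
im=imaging.camera('scene');big(im,200,120,280,180,'s49')
im=imaging.camera('wrist');cv2.imwrite('pics/w49.png',im)"
```

```text
at [ 0.5465 -0.1054  0.1579] [179.9  -0.2  91.5] t 53.17 n 1 total tool shift cm [-0.51  0.   -0.11] turn [ 0.001 -0.003  0.001]
[0.001, -0.003, 0.001] [-0.51, 0.0, -0.11]
s49 scale 10.0
```

View pics/s49.png

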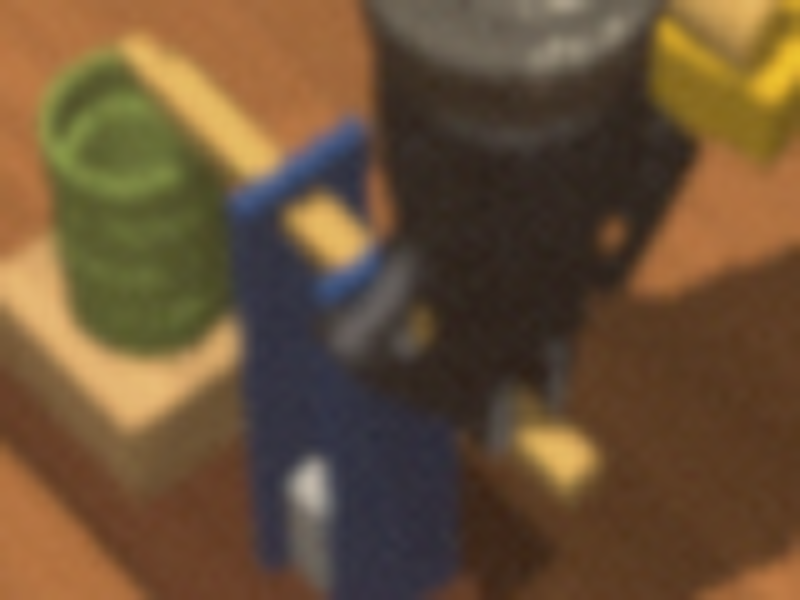

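View pics/w49.png

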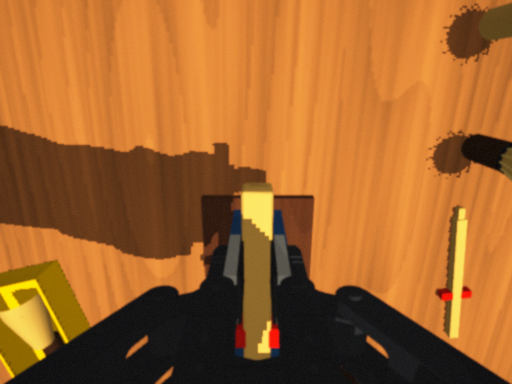

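Call:
servo_tool([
  [[0,0,0,-0.2,0,0,1],[0,0,0,-0.2,0,0,1],[0,0,0,0,0,0,1],[0,0,0,0,0,0,1]],
])

```text
time: 53.6
ee_pos: [0.5468, -0.1066, 0.158]
tcp_rot: [179.9, -0.3, 91.7]
wrist_force: [0.1, -0.3, -0.5]
opening: 0.0121
```

Call:
servo_tool([
  [[0,0,0,-0.2,0,0,1],[0,0,0,-0.2,0,0,1]],
])

```text
time: 53.77
ee_pos: [0.547, -0.1071, 0.158]
tcp_rot: [179.9, -0.7, 91.8]
wrist_force: [-1.8, 15.9, 2.5]
opening: 0.012
```

Call:
servo_tool([
  [[0,0,0,-0.2,0,0,1],[0,0,0,-0.2,0,0,1]],
])

```text
time: 53.93
ee_pos: [0.5469, -0.1067, 0.1582]
tcp_rot: [179.9, -1.2, 92.0]
wrist_force: [-0.5, 13.2, 1.7]
opening: 0.0124
```

A reaction of 13–16 N along +y shows the cross-piece is home against the plate. Easing off, releasing and lifting.

Call:
servo_tool([
  [[0,0,0,0,0,0,1],[0,0,0,0,0,0,1],[0,0,0,0,0,0,2],[0,0,0,0,0,0,3.5],[0,0,0,0,0,0,4.5],[0,0,0,0,0,0,4.5],[0,0,0,0,0,0,4.5],[0,0,0,0,0,-1,4.5],[0,0,0,0,0,-2,4.5],[0,0,0,0,0,-3,4.5],[0,0,0,0,0,-3,4.5],[0,0,0,0,0,-2,4.5]],
])

```text
time: 54.93
ee_pos: [0.5443, -0.1091, 0.2699]
tcp_rot: [-179.7, -1.2, 92.0]
wrist_force: [1.1, -0.7, 0.0]
opening: 0.0452
```

Call:
servo_tool([
  [[0,0,0,3,0,-2,4.5],[0,0,0,4,0,0,4.5],[0,0,0,4,0,0,4.5],[0,0,0,4,0,0,4.5],[0,0,0,4,0,0,4.5],[0,0,0,4,0,0,4.5],[0,0,0,4,0,0,4.5],[0,0,0,0,0,0,4.5]],
])

```text
time: 55.6
ee_pos: [0.5362, 0.1683, 0.3086]
tcp_rot: [179.5, -1.2, 91.5]
wrist_force: [-0.1, -0.8, -0.5]
opening: 0.0449
```

```bash
python3 -c "
from h import *
print(tool()[0],tool()[2]['tcp_rot'])
im=imaging.camera('scene');big(im,200,115,290,182,'s50')
im=imaging.camera('top');big(im,270,180,350,230,'t50z');cv2.imwrite('pics/t50.png',im)
im=imaging.camera('wrist');cv2.imwrite('pics/w50.png',im)"
```

```text
[0.53624017 0.16829978 0.30861578] [179.4849121   -1.1747056   91.48412291]
s50 scale 8.88888888888889
t50z scale 10.0
```

View pics/s50.png

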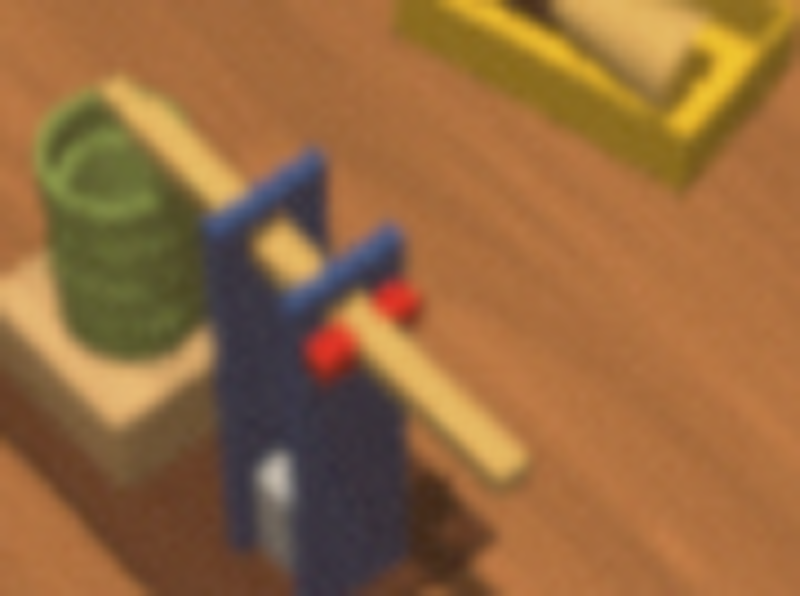

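View pics/t50z.png

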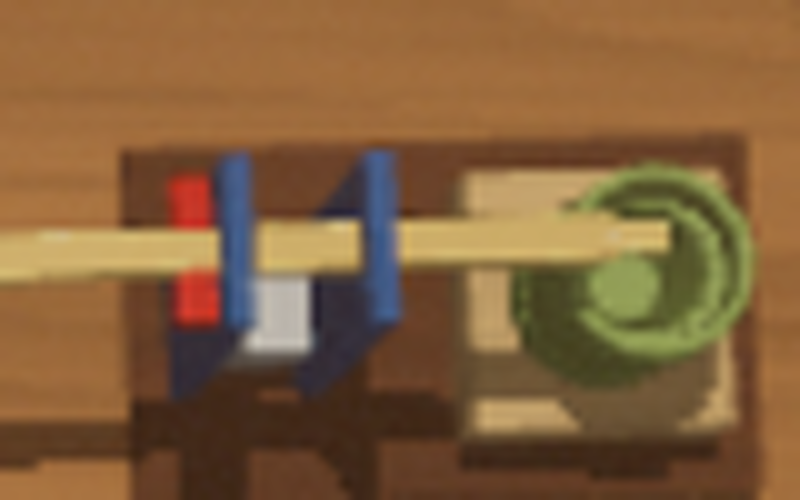

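View pics/t50.png

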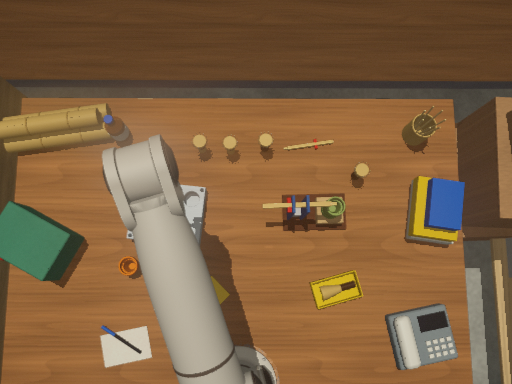

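Run:
```python
from tri import *
f=lambda u,v,s,x,y:(x+(u+.5)/s-.5,y+(v+.5)/s-.5)
im=cv2.imread('pics/t50.png');big(im,250,190,310,225,'t50y')
s=8.8889
tip=tri(f(113,88,s,200,115),f(669,235,10,270,180))[0]
tail=tri(f(512,468,s,200,115),(263.5,206.5))[0]
print(tip,tail,np.linalg.norm(tip-tail),(tip+tail)/2)
yv=np.array([-.0244,.9997,0]);e=np.array([.5485,-.184,.197])
print('tip rel eye',(tip-e)@yv,tip-e,'mid rel',((tip+tail)/2-e)@yv)
ct=imaging.calibration('top')
for y0 in (.025,): # cross front top edge and plate top edge predicted
  for nm,q in (('plate top outer',e+yv*.025+[-.02,0,.023]),('cross front top',e+yv*.025+[-.018,0,.003]),('cross back top',e+yv*.037+[-.018,0,.003]),('tip',e-yv*.110+[0,0,-.004])):
    p=proj(ct,q);print(nm,((p-[270,180]+.5)*10-.5).round(0))
```

```text
t50y scale 13.333333333333334
[ 0.55209241 -0.29214198  0.19406966] [ 0.5429276  -0.07652408  0.19322653] 0.21581423192686824 [ 0.54751001 -0.18433303  0.1936481 ]
tip rel eye -0.10819718935732127 [ 0.00359241 -0.10814198 -0.00293034] mid rel -0.000308772125602547
plate top outer [231. 306.]
cross front top [224. 307.]
cross back top [184. 308.]
tip [676. 237.]
```

View pics/w50.png

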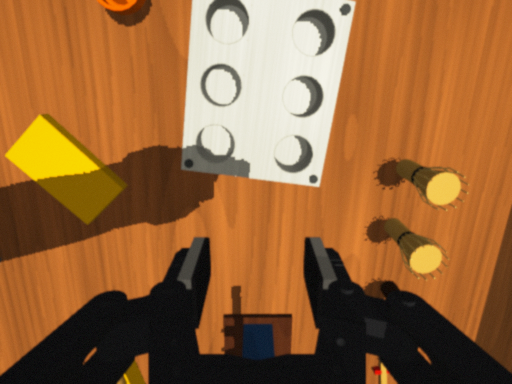

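Triangulated checks:
- **Bar origin:** −0.3 mm from home along the line, and the top view suggests up to +3 mm.
- **Bar sideways and height:** about 1 mm sideways and about −3 mm in height.
- **Tip:** 108 mm past the eye, over the stack.

The die is empty and the whisks have not moved. Handing in.

```bash
python3 -c "
from workcell import bot
print(bot.job_done()); print(bot.get_obs()['time'])"
```

```text
the job is handed in; nothing more can be done
None
the job is handed in; nothing more can be done
```

I nested all four green cups in the seat and pushed the 220 mm bar through both eyelets until its cross-piece met the plate. I then let go, backed the arm away and handed the job in at about 56 s. No verdict was reported.

**Last checks**
- **Stack:** the four collars form one straight, upright stack. The top rim lay within a pixel or two of the predicted full-nesting level in the scene view, and the die is empty.
- **Bar:** pushing home gave a 13–16 N reaction. After release, triangulation put its origin about 0 mm from home along the line, about 1 mm sideways and −3 mm in height. The tip was 108 mm past the eye, over the stack.
- **Whisks:** they look unmoved in the top view, judged by eye.

**Disagreements**
- **Fingertips:** they sat about 40 mm behind the reported TCP, so the first two cup grasps closed on air above the rim. I set grasp heights from contact and images after that.
- **Bar position:** triangulation and the top-view edges differ by 2–3 mm along the bar (0 versus up to +3 mm), within the 8 mm tolerance. The triangulated bar length came out at 216 mm instead of 220.

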